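# Set a profile against the flip stop

## Task

Lay the long aluminium T-profile in the channel of the stop jig, web up. Flip the red stop flag fully down across the channel, then slide the profile along the channel until its end bears on the red flag, press it there firmly for about half a second without shoving the stop along its track, and leave it touching. The blue flag stays up, and the other things on the bench stay where they are.

Things in the scene. Friction and masses are not known exactly. Their poses are not given: they have to be found in the camera images.
- jig: Stop jig, fixed: aluminium plate 12 mm thick, 480 mm long (y), x from -34 to +91 mm. Channel along y, 45 mm wide about x = 0, bed at z = 12 mm, both ends open, between two blue guide strips 10 mm wide, tops at z = 18 mm. Origin: bench height, under the middle of the channel's centre line; z up. Both stops stand at its +x edge in its +y half.
- load_point (a point): Point on the bed, on the channel's centre line, 125 mm to the jig's -y of its middle (axes as the jig's). A profile laid with its middle here is clear of both flags; it is then slid towards jig +y.
- stock: Loose aluminium T-profile, 170 mm long (y), 0.24 to 0.39 kg: flange below 40 mm wide (x), 6 mm thick; central upright web 12 mm thick (x), 36 mm high; 42 mm high overall. Origin: middle of the underside. Starts on the bench, web up, between robot and jig. Both ends are alike; either may go first.
- red_stop: Red stop: foot, with the dark post, carriage and red flag it carries. Origin: on the channel's centre line at bed height, at the stop's middle along the channel as set at the start; axes as the jig's. Post at x = 58 mm, 20 mm (x) by 24 mm (y), top about 60 mm above the bed.
- red_flag (a joint): Hinge of the red flag (rad): 0 = fully down on its hard stop, square across the channel; grows as it swings up and away from the robot, to 2.0; starts at 1.45 to 1.85. Friction hinge (0.16 N m), stays where left. Pressing straight down on the raised flag jams it: draw it over from its back, towards the robot, then press it home.
- red_hinge (a point): Middle of the hinge axis (along jig y), 58 mm to +x of the channel's centre line, 55 mm above the bed. Flag when down, in mm from here: arm 18 wide (y), x -10 to -76, z +2 to +10; plate 8 thick (y), x -40 to -76, z +2 down to -51 (4 above the bed). At joint value q a point (x, z) goes to (x cos q + z sin q, z cos q - x sin q). Fixed foot: does not slide.
- red_face (a point): Middle of the striking face of the red flag's plate, which looks to jig -y, 4 mm from the flag's mid-plane; 58 mm from the hinge and 30 mm below it when down (over the channel's centre line, 25 mm above the bed). The profile's end is to bear on it. Moves with the flag.
- red_carriage (a joint): Slide of the red stop's carriage on its track (m, + to jig +y), 0 at the start. Held by friction only: slips when pushed with over about 15 N; it must stay within 1.5 mm. Rigid until it slips. A push of 5 to 11 N on the profile is right (sliding the profile takes 1 to 3 N of that).
- blue_flag (a joint): Hinge of the blue flag (rad), same make and same values; starts between 1.45 and 1.85 and is to stay up.
- blue_hinge (a point): Middle of the blue flag's hinge axis; blue stop of the same make and sizes, 75 to 115 mm from the red along the channel, on either side of it. If it is the nearer to the profile, the profile slides under its raised flag, but a gripper may not fit past it: push at the profile's tail end.
- offcut: Bystander: short piece of the same T-profile, only 60 mm long, to the robot's left. Origin: middle of the underside.
- multimeter: Bystander: black and orange hand multimeter, 174 x 90 x 40 mm, lying. Origin: middle of the underside.
- screwdriver: Bystander: yellow screwdriver lying beyond the jig.
- screw_cup: Bystander: green cup, 70 mm wide, 60 mm high, beyond the jig. Origin: middle of the underside.
- wrench: Bystander: steel wrench lying to the robot's right.
- cleaner_can: Bystander: can, 52 mm wide, 130 mm high, to the left. Origin: middle of the underside.

How it is judged:
On the way, in this order (a step that is already met when the one before it is completed fails the run):
1. the red flag is fully down (within 0.06 rad), with the profile's end still over 10 mm short of it or not yet in the channel (value of joint red_flag below 0.06 rad and (y of stock in the frame of red_face below -0.095 m or x of stock in the frame of jig below -0.03 m)), for 0.2 s.
2. the profile, in the channel, presses on the red stop with over 3 N for 0.3 s (contact force between stock and red_stop above 3 N and value of joint red_flag below 0.06 rad and z of stock in the frame of jig between 0.009 and 0.016 m), for 0.3 s.
At the end, for the whole second after the job is handed in: Red flag down (within 0.06 rad); profile at rest, web up, flat in the channel (4 mm of the centre line, 3 mm of the bed, 0.06 rad), its end within 2 mm of the red flag's face; red carriage within 1.5 mm of its setting; blue flag over 1.2 rad (value of joint red_flag below 0.06 rad and y of stock in the frame of red_face between -0.087 and -0.083 m and x of stock in the frame of jig between -0.004 and 0.004 m and z of stock in the frame of jig between 0.009 and 0.015 m and angle between the y axis of stock and the y axis of jig, either way round below 0.06 rad and angle between stock's own z axis and vertical below 0.06 rad and linear speed of stock below 0.01 m/s and value of joint red_carriage between -0.0015 and 0.0015 m and value of joint blue_flag above 1.2 rad); the robot touches nothing.
It fails at once if the red stop is shoved more than 1.5 mm along its track (value of joint red_carriage above 0.0015 m or value of joint red_carriage below -0.0015 m).
It fails at once if the blue flag is swung down (below 1.2 rad) (value of joint blue_flag below 1.2 rad).
It fails at once if a bystander is moved more than 30 mm (distance of any of offcut, multimeter, screwdriver, screw_cup, wrench, cleaner_can from where it was at the start of the episode above 0.03 m).
It also fails if it takes over 72 s, if anything falls off the work surface, if the arm or the gripper's body presses on something with over 40 N, if the wrist force passes 120 N, or if a joint passes its speed limit or range.

## Robot

A 7-joint arm with a two-finger parallel gripper is mounted at the origin on the work surface. World frame = base frame: x ahead of the robot, y to its left, z up, the work surface at z = 0. Lengths are in m, angles in rad, forces in N, time in s.
With the tool pointing down it reaches from about 0.4 to 0.85 m from the base axis. Payload 10.4 kg.
Tool frame: the origin (TCP) lies at the very end of the fingers, on their centre line; the grasp point (between the pads) lies 19 mm behind it; z points along the fingers, y is the direction in which the jaws open and shut (so a half turn about z gives the same grasp; the last joint's range is limited). The gripper opens to 87 mm and grips with 3 to 60 N. Pads are 19 mm wide; open, the fingers measure 117 mm over their backs; the gripper's body (75 mm by 190 mm) begins 51 mm behind the grasp point.
Start: joints at [-1.3, 0.332, -0.065, 1.46, 0.022, 1.35, -0.088], TCP at [0.181, 0.598, 0.198] pointing down, gripper open.
Joint ranges: [-2.6, 2.6], [-0.5, 2.12], [-1.47, 1.34], [0.16, 2.42], [-1.27, 4.41], [0.06, 2.06], [-2.6, 2.6]. Speed limits (rad/s): [2.22, 2.22, 2.79, 2.79, 3.14, 3.14, 3.14].

## Interface

Orientations are given as a unit quaternion [x, y, z, w].
In Python, from bench import read_state, camera, close_job gives the robot as it stands.
- The arm moves only by the shell command python3 -m inch 'ROWS' [OPENING] [FORCE]. ROWS is JSON, a list of rows, each a list of 6 numbers: the shift along the tool's x, y, z as a fraction of full scale, then the turn, a rotation vector about the tool's x, y, z as a fraction of full scale. In form: [[tx, ty, tz, ax, ay, az], ...]. A call has 1 to 5 rows; each row shifts and turns the commanded pose from where the row before left it, along the tool's axes as they then stand; what a row does not reach is not made up. Full scale, the value 1, is 0.04 m for a shift and 120 degrees for a turn. A row lasts 1/8 s, in which the tool goes at most 62.5 mm and 10.7 degrees, less where a joint would pass 70% of its speed; a pose out of reach is approached as far as the arm can. A call with a number of a shift or a turn outside -1 to 1 is refused whole. A call with a gripper value outside its range is refused whole. OPENING is the opening, from -1 (shut) to 1 (fully open), so that 0 is half open, set as the call begins (- or left out, the last holds). The fingers move at their own pace and stop on an object; FORCE is the grip in N (left out, the last holds). Time passes only in rows, so rows that do not move let the fingers close. It gives the time, the measured TCP pose, the force and the opening at its end, in the units of the state.
- read_state(): the state, without advancing time (a new reading comes with each control period).
- camera(name): name is "scene" or "top" or "wrist"; returns a dict with "img" (400x640x3 uint8, red, green, blue), "depth" (400x640 float32, m along the optical axis (not along the pixel's ray), 0 where there is no reading), "fx", "fy", "cx", "cy" (pixels), "position" and "orientation" of the camera in the world; the wrist camera has in their place "tool_from_camera" (4x4, takes a point from camera to tool coordinates, whose origin is the TCP and whose axes are the flange's). Camera axes: x right, y down, z forward; pixel columns grow to the right and rows downward; lengths in m; the calibration is good to about 2 mm. A picture is of the moment at which its call begins: read the wrist's pose just before it.
- close_job(): hands the job in, once; it reports no verdict.
The state is a dict: "time": time; "joint_positions": joint angles; "joint_vel": joint speeds; "joint_torque": joint torques, N m; "ee_pos": TCP position; "eef_rot": TCP orientation; "ft_force": force on the tool from outside, world axes, zero at the start; "torque": the same for the moment, N m; "width": finger opening in m.
Only numpy, scipy, OpenCV 4.12 (cv2) and the standard library are available. Lean on these libraries where they do the work, as an engineer would, in place of code of your own. Each camera call takes 0.05 s, during which the arm holds its last target.

## Working session

There is one attempt and no reset: what is moved stays moved. The work goes in short steps, Python scripts to look and compute and a shell command to move; the robot and the scene stay as the last step left them, time stands still between calls to the robot, and variables do not carry over. Pictures are saved under pics/ and viewed, and the job is handed in when it is done.

```bash
ls; mkdir -p pics; python3 - <<'E'
from bench import read_state, camera
import cv2,numpy as np
s=read_state();print(s)
for n in["scene","top"]:
    c=camera(n);cv2.imwrite(f"pics/{n}0.png",c["img"][:,:,::-1]);np.savez(f"pics/{n}0.npz",**c)
    print(n,c["fx"],c["fy"],c["cx"],c["cy"],c["position"],c["orientation"])
E
```

```text
pics
{'time': 0.0, 'joint_positions': array([-1.29959583,  0.33288397, -0.06470928,  1.46096711,  0.02161922,
        1.34990788, -0.08851581]), 'joint_vel': array([-0.00041923, -0.00083081,  0.00073494, -0.00074877,  0.00044651,
       -0.00078549,  0.0008097 ]), 'joint_torque': array([-2.77716108e-04, -6.23253393e+01,  2.45054998e-02, -3.89904892e+01,
       -6.13077474e-02,  3.97579093e-02,  1.52288308e-04]), 'ee_pos': array([0.18087738, 0.59779512, 0.19683414]), 'eef_rot': array([ 1.46363171e-01,  9.89230652e-01, -7.32091717e-04, -6.53179794e-05]), 'ft_force': array([-0.11243121,  0.13127136,  0.14797592]), 'torque': array([-0.10690807, -0.03741071, -0.01750819]), 'width': 0.08673162842075445}
scene 427.76994581357405 427.76994581357405 324.63946493242634 198.8963680044985 [1.13881024 0.73342786 0.90169196] [ 0.30491639  0.86130261 -0.3836659  -0.13410552]
top 382.36851102248716 382.36851102248716 327.1718713512344 197.00758269930236 [0.39255166 0.02752435 1.20894115] [ 0.70787675 -0.70136306  0.06317743 -0.05485408]
```

View pics/scene0.png

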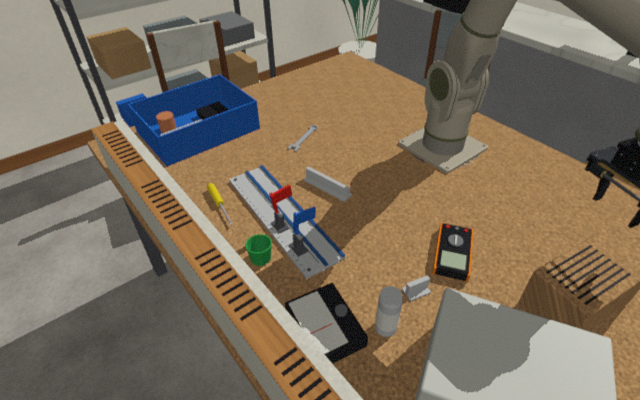

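View pics/top0.png

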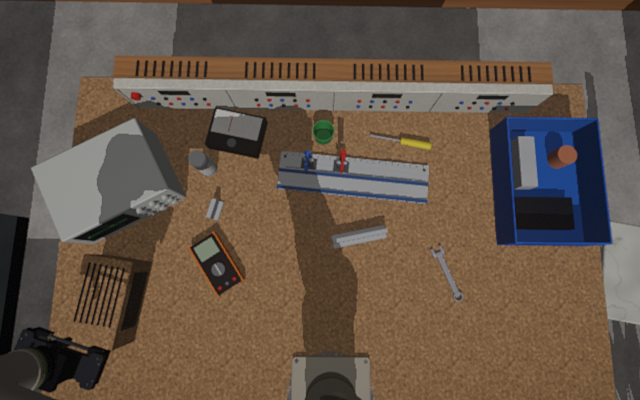

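The top view shows the jig around (352,178), stock at (360,235), red flag at (342,160) and blue at (308,158). Red is the nearer of the two stops to the loading end. I'll enlarge this area.

```bash
cat > h.py <<'E'
import numpy as np,cv2
from scipy.spatial.transform import Rotation as R
def ld(f): return dict(np.load(f))
def px2w(c,u,v,z=None):
    """z given: intersect plane; else depth"""
    Rm=R.from_quat(c["orientation"]).as_matrix(); p=c["position"]
    d=Rm@np.array([(u-c["cx"])/c["fx"],(v-c["cy"])/c["fy"],1.])
    t=(z-p[2])/d[2] if z is not None else c["depth"][int(round(v)),int(round(u))]
    return p+t*d
def w2px(c,P):
    q=R.from_quat(c["orientation"]).as_matrix().T@(np.asarray(P)-c["position"])
    return np.array([c["fx"]*q[0]/q[2]+c["cx"],c["fy"]*q[1]/q[2]+c["cy"]])
E
python3 - <<'E'
from h import *
t=ld("pics/top0.npz");im=t["img"][:,:,::-1]
cv2.imwrite("pics/topc.png",cv2.resize(im[140:255,270:440],None,fx=4.6,fy=4.6,interpolation=cv2.INTER_CUBIC))
s=ld("pics/scene0.npz");im=s["img"][:,:,::-1]
cv2.imwrite("pics/scenec.png",cv2.resize(im[155:280,215:365],None,fx=4.6,fy=4.6,interpolation=cv2.INTER_CUBIC))
E
```

```text
(no output)
```

View pics/topc.png

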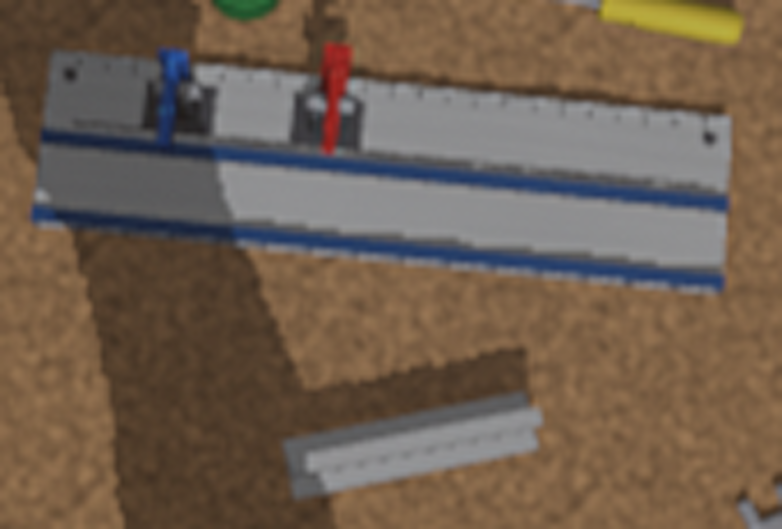

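View pics/scenec.png

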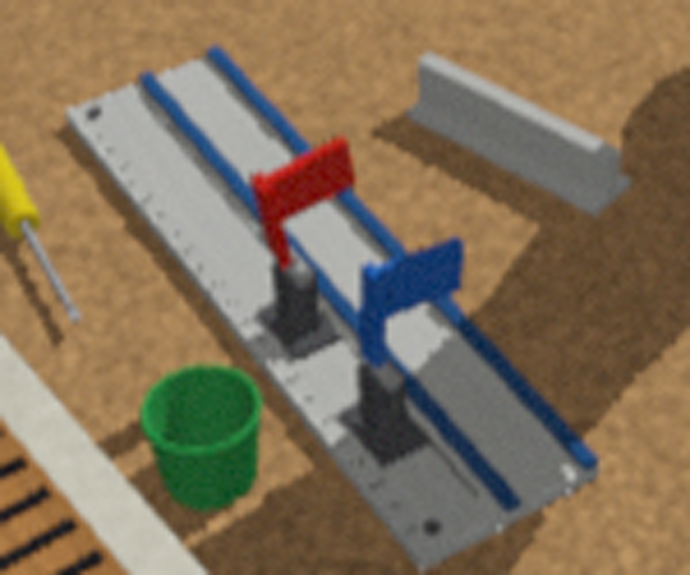

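```bash
cat >> h.py <<'E'
def pose(p): return lambda P:(np.array([p[0]+np.cos(p[2])*P[0]-np.sin(p[2])*P[1],p[1]+np.sin(p[2])*P[0]+np.cos(p[2])*P[1],P[2]]))
from scipy.optimize import least_squares
def fit(obs,p0):
    # obs: (cam,[u,v],[X,Y,Z])
    f=lambda p:np.concatenate([w2px(c,pose(p)(P))-uv for c,uv,P in obs])
    r=least_squares(f,p0,loss="soft_l1");return r.x,f(r.x).reshape(-1,2)
E
python3 - <<'E'
from h import *
t=ld("pics/top0.npz");s=ld("pics/scene0.npz")
T=lambda U,V:np.array([(U+.5)/4.6-.5+270,(V+.5)/4.6-.5+140])
S=lambda U,V:np.array([(U+.5)/4.6-.5+215,(V+.5)/4.6-.5+155])
obs=[(t,T(52,50),[.091,.24,.012]),(t,T(731,116),[.091,-.24,.012]),(t,T(33,221),[-.0335,.24,.014]),(t,T(722,291),[-.0335,-.24,.014])]
obs2=[(s,S(422,570),[.091,.24,.012]),(s,S(68,110),[.091,-.24,.012]),(s,S(596,463),[-.0325,.24,.018]),(s,S(213,47),[-.0325,-.24,.018])]
for o in (obs,obs2,obs+obs2):
    p,r=fit(o,[.6,0,0]);print(p.round(4));print(r.round(1).tolist())
o=[(t,T(285,440),[.02,.085,.006]),(t,T(525,393),[.02,-.085,.006]),(t,T(538,447),[-.02,-.085,.006]),(t,T(293,497),[-.02,.085,.006]),(t,T(305,455),[.006,.085,.042]),(t,T(540,408),[.006,-.085,.042])]
q,r=fit(o,[.5,0,.2]);print(q.round(4),r.round(1).tolist())
o2=[(s,S(428,54),[.006,-.085,.042]),(s,S(600,150),[.006,.085,.042]),(s,S(597,213),[.02,.085,.0]),(s,S(630,182),[-.02,.085,.003])]
q,r=fit(o2,[.5,0,.2]);print(q.round(4),r.round(1).tolist())
q,r=fit(o+o2,[.5,0,.2]);print(q.round(4),r.round(1).tolist())
# stops: hinge top; feet; flag
for u,v in [(337,100),(330,150),(337,50)]:
    a=T(u,v);print("top red",px2w(t,*a))
for u,v in [(300,195),(265,200),(345,160),(410,285),(375,300)]:
    a=S(u,v);print("scene",px2w(s,*a))
for n,uv in dict(off=(215,208),mm=(217,265),sd=(400,140),cup=(323,132),wr=(447,272),can=(203,162)).items(): print(n,px2w(t,*uv).round(3))
E
```

```text
[ 0.634  -0.0658 -0.09  ]
[[0.1, -0.1], [0.2, 0.1], [-0.5, 0.2], [0.2, -0.1]]
[ 0.6364 -0.0619 -0.0917]
[[-0.6, -1.1], [-0.9, 0.8], [0.6, 0.2], [1.1, 0.2]]
[ 0.6347 -0.0647 -0.0909]
[[-0.3, -0.4], [-0.2, -0.0], [-0.9, -0.1], [-0.2, -0.3], [-0.6, -2.1], [-0.8, 0.2], [0.4, -0.7], [1.0, -0.4]]
[ 0.472  -0.0873  0.2012] [[-0.2, -0.2], [0.4, -0.3], [0.3, 0.4], [0.5, 0.0], [-3.4, 0.3], [0.0, -0.2]]
[ 0.4655 -0.0892  0.151 ] [[-0.4, -0.5], [1.8, 1.3], [-0.9, -0.1], [0.1, -0.3]]
[ 0.4711 -0.0875  0.1988] [[-0.1, -0.0], [0.5, 0.0], [0.4, 0.8], [0.6, 0.2], [-3.3, 0.5], [0.1, 0.2], [-2.2, 1.0], [1.7, 1.7], [-0.8, 0.4], [-0.3, -0.1]]
top red [ 0.67636447 -0.02849856  0.1447311 ]
top red [ 0.64957806 -0.02527166  0.12257492]
top red [ 0.70953527 -0.02860985  0.14177639]
scene [ 0.68685571 -0.02568724  0.1205301 ]
scene [ 0.71386667 -0.02035547  0.13554291]
scene [ 0.65483107 -0.02334488  0.13221756]
scene [0.68371592 0.07960522 0.1236121 ]
scene [0.70934097 0.08170893 0.12936935]
off [0.554 0.364 0.024]
mm [0.38  0.343 0.041]
sd [ 0.785 -0.221  0.015]
cup [0.812 0.03  0.006]
wr [ 0.364 -0.358  0.01 ]
can [0.673 0.374 0.134]
```

```bash
cat >> h.py <<'E'
def rows(target,yaw_y,n,cur=None):
    """suggest n rows to TCP target, tool down with tool y at world angle yaw_y"""
    from bench import read_state
    s=read_state();p=np.array(s["ee_pos"]);q=R.from_quat(s["eef_rot"])
    # down with tool y=(cos a,sin a): x = y × z, z=(0,0,-1)
    y=np.array([np.cos(yaw_y),np.sin(yaw_y),0]);z=np.array([0,0,-1.]);x=np.cross(y,z)
    qt=R.from_matrix(np.c_[x,y,z])
    rv=(q.inv()*qt).as_rotvec();print("turn deg tool",np.degrees(rv).round(2),"delta",(np.array(target)-p).round(4))
    out=[]
    for i in range(n):
        qi=q*R.from_rotvec(rv*i/n)
        d=qi.inv().apply((np.array(target)-p)/n)/.04
        out.append(np.r_[d,np.degrees(rv)/n/120].round(3).tolist())
    for o in out:print(o)
    print("force",s["ft_force"].round(2),"t",s["time"],"w",s["width"])
E
python3 - <<'E'
from h import *
from bench import camera
print(camera("wrist")["tool_from_camera"].round(4))
rows([.56,-.05,.25],-.09,20)
E
```

```text
[[-3.000e-04 -9.545e-01 -2.983e-01  8.270e-02]
 [ 1.000e+00 -2.000e-04 -3.000e-04  0.000e+00]
 [ 2.000e-04 -2.983e-01  9.545e-01 -1.880e-01]
 [ 0.000e+00  0.000e+00  0.000e+00  1.000e+00]]
turn deg tool [-5.000e-02  4.000e-02  7.833e+01] delta [ 0.3791 -0.6479  0.053 ]
[-0.688, -0.638, -0.066, -0.0, 0.0, 0.033]
[-0.73, -0.59, -0.066, -0.0, 0.0, 0.033]
[-0.769, -0.538, -0.066, -0.0, 0.0, 0.033]
[-0.804, -0.485, -0.066, -0.0, 0.0, 0.033]
[-0.835, -0.429, -0.066, -0.0, 0.0, 0.033]
[-0.862, -0.371, -0.066, -0.0, 0.0, 0.033]
[-0.885, -0.311, -0.066, -0.0, 0.0, 0.033]
[-0.905, -0.25, -0.066, -0.0, 0.0, 0.033]
[-0.92, -0.187, -0.066, -0.0, 0.0, 0.033]
[-0.93, -0.124, -0.066, -0.0, 0.0, 0.033]
[-0.936, -0.06, -0.066, -0.0, 0.0, 0.033]
[-0.938, 0.004, -0.066, -0.0, 0.0, 0.033]
[-0.936, 0.068, -0.066, -0.0, 0.0, 0.033]
[-0.929, 0.132, -0.066, -0.0, 0.0, 0.033]
[-0.918, 0.195, -0.066, -0.0, 0.0, 0.033]
[-0.902, 0.257, -0.066, -0.0, 0.0, 0.033]
[-0.883, 0.318, -0.066, -0.0, 0.0, 0.033]
[-0.859, 0.378, -0.066, -0.0, 0.0, 0.033]
[-0.831, 0.436, -0.066, -0.0, 0.0, 0.033]
[-0.799, 0.491, -0.066, -0.0, 0.0, 0.033]
force [0.48 0.02 0.05] t 0.15 w 0.0873767265468934
```

```bash
python3 -m inch '[[-0.69,-0.64,-0.07,0,0,0.033],[-0.73,-0.59,-0.07,0,0,0.033],[-0.77,-0.54,-0.07,0,0,0.033],[-0.80,-0.48,-0.07,0,0,0.033],[-0.83,-0.43,-0.07,0,0,0.033]]' -1
python3 -m inch '[[-0.86,-0.37,-0.07,0,0,0.033],[-0.88,-0.31,-0.07,0,0,0.033],[-0.90,-0.25,-0.07,0,0,0.033],[-0.92,-0.19,-0.07,0,0,0.033],[-0.93,-0.12,-0.07,0,0,0.033]]'
python3 -m inch '[[-0.94,-0.06,-0.07,0,0,0.033],[-0.94,0,-0.07,0,0,0.033],[-0.94,0.07,-0.07,0,0,0.033],[-0.93,0.13,-0.07,0,0,0.033],[-0.92,0.19,-0.07,0,0,0.033]]'
python3 -m inch '[[-0.90,0.26,-0.07,0,0,0.033],[-0.88,0.32,-0.07,0,0,0.033],[-0.86,0.38,-0.07,0,0,0.033],[-0.83,0.44,-0.07,0,0,0.033],[-0.80,0.49,-0.07,0,0,0.033]]'
python3 - <<'E'
from h import *
from bench import camera,read_state
s=read_state();c=camera("wrist");
Tw=np.eye(4);Tw[:3,:3]=R.from_quat(s["eef_rot"]).as_matrix();Tw[:3,3]=s["ee_pos"]
M=Tw@c["tool_from_camera"];c["position"]=M[:3,3];c["orientation"]=R.from_matrix(M[:3,:3]).as_quat()
np.savez("pics/w1.npz",**c);cv2.imwrite("pics/w1.png",c["img"][:,:,::-1]);print(c["fx"],M.round(3),s["joint_positions"])
E
```

```text
time: 0.78
ee_pos: [0.2758, 0.4349, 0.2115]
eef_rot: [0.315, 0.949, -0.0, -0.0]
ft_force: [-0.3, 0.8, 0.3]
width: 0.0448
time: 1.4
ee_pos: [0.3701, 0.2719, 0.2259]
eef_rot: [0.475, 0.88, 0.0, -0.0]
ft_force: [0.8, 1.0, -0.4]
width: 0.0016
time: 2.02
ee_pos: [0.4628, 0.1083, 0.2399]
eef_rot: [0.619, 0.785, 0.0, -0.0]
ft_force: [0.2, -0.0, -0.6]
width: 0.0006
time: 2.65
ee_pos: [0.5554, -0.0547, 0.2539]
eef_rot: [0.745, 0.667, 0.0, 0.0]
ft_force: [0.7, 0.4, -0.3]
width: 0.0007
331.2620606490729 [[ 0.994 -0.104 -0.034  0.564]
 [-0.11  -0.948 -0.298  0.028]
 [-0.001  0.299 -0.954  0.442]
 [ 0.     0.     0.     1.   ]] [-0.54918793  0.16863917  0.64799688  1.5844139  -0.10265384  1.42285596
 -0.00241279]
```

View pics/w1.png

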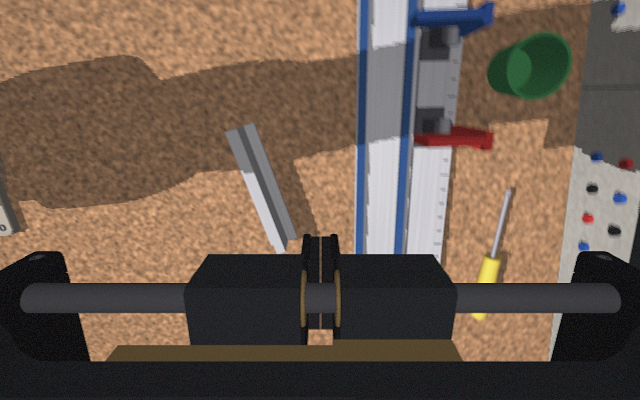

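```bash
python3 - <<'E'
from h import *
w=ld("pics/w1.npz");im=w["img"][:,:,::-1]
cv2.imwrite("pics/w1c.png",cv2.resize(im[0:160,345:505],None,fx=3.7,fy=3.7,interpolation=cv2.INTER_CUBIC))
cv2.imwrite("pics/w1s.png",cv2.resize(im[110:265,215:310],None,fx=3.8,fy=3.8,interpolation=cv2.INTER_CUBIC))
E
```

```text
(no output)
```

View pics/w1c.png

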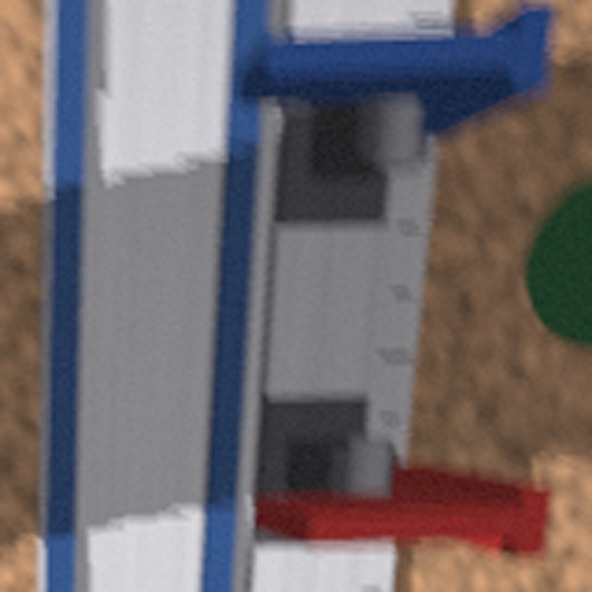

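View pics/w1s.png

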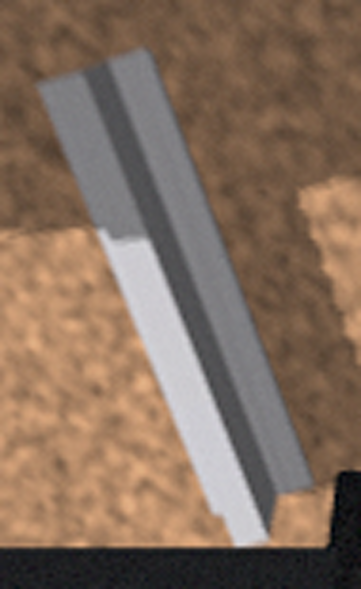

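```bash
python3 - <<'E'
from h import *
w=ld("pics/w1.npz")
C=lambda U,V:np.array([(U+.5)/3.7-.5+345,(V+.5)/3.7-.5])
S=lambda U,V:np.array([(U+.5)/3.8-.5+215,(V+.5)/3.8-.5+110])
for n,x,a,b in [("Lout",-.0325,(49,0),(38,590)),("Lin",-.0225,(85,0),(75,590)),("Rin",.0225,(238,0),(203,590)),("Rout",.0325,(270,0),(235,590))]:
    A=px2w(w,*C(*a),.018);B=px2w(w,*C(*b),.018);d=A-B
    yaw=-np.arctan2(d[0],d[1])
    # jig x at jig: line x'=x ; world: cos(yaw)X+sin(yaw)Y = c
    print(n,A.round(4),B.round(4),"yaw",yaw.round(4),"axis x at world y=-.19:",(B+(-.19-B[1])/d[1]*d)[0]-x/np.cos(yaw),"at -.0655",(B+(-.0655-B[1])/d[1]*d)[0]-x/np.cos(yaw))
o=[(w,S(38,87),[-.02,.085,.006]),(w,S(148,48),[.02,.085,.006]),(w,S(313,487),[.02,-.085,.006]),(w,S(268,540),[.006,-.085,.042]),(w,S(232,547),[-.006,-.085,.042])]
print(fit(o,[.47,-.09,.2]))
J=pose([.634,-.0655,-.09])
def P(q,yr,x,z,y): return J([.058+x*np.cos(q)+z*np.sin(q),yr+y,.067+z*np.cos(q)-x*np.sin(q)])
for nm,obs,y0 in [("red",[((548,490),(-.076,.010,.009)),((545,552),(-.076,.010,-.009)),((255,505),(-.076,-.051,.004))],.044),("blue",[((550,8),(-.076,.010,.009)),((548,88),(-.076,.010,-.009))],.148)]:
    f=lambda p:np.concatenate([w2px(w,P(p[0],p[1],v[0],v[1],v[2]))-C(*uv) for uv,v in obs])
    r=least_squares(f,[1.6,y0]);print(nm,r.x,f(r.x).round(1))
for nm,uv in [("redfoot corner",(262,400)),("red foot right",(367,400))]: print(nm,px2w(w,*C(*uv)))
E
```

```text
Lout [0.6174 0.1224 0.018 ] [ 0.5998 -0.0592  0.018 ] yaw -0.0967 axis x at world y=-.19: 0.6197224077505289 at -.0655 0.6318004358504425
Lin [0.6283 0.1212 0.018 ] [ 0.6126 -0.0607  0.018 ] yaw -0.086 axis x at world y=-.19: 0.6240588868771207 at -.0655 0.6347926342689573
Rin [0.6747 0.116  0.018 ] [ 0.6571 -0.0656  0.018 ] yaw -0.0966 axis x at world y=-.19: 0.6224863985359397 at -.0655 0.6345489509170784
Rout [0.6845 0.115  0.018 ] [ 0.6683 -0.0668  0.018 ] yaw -0.0888 axis x at world y=-.19: 0.6246817577556042 at -.0655 0.6357632567582491
(array([ 0.47203637, -0.08695749,  0.20307159]), array([[ 0.09266778, -0.43829822],
       [-0.16137538,  0.16074637],
       [-0.33991688, -0.28263127],
       [-0.25206274, -0.01110585],
       [ 0.78119685,  0.63682813]]))
red [1.61754068 0.04287247] [-4.  -2.5 -5.8  0.9  7.2  0.9]
blue [1.49378989 0.1447107 ] [ 1.2 -1.7 -1.3  1.8]
redfoot corner [ 0.68068213 -0.00370168  0.01253993]
red foot right [ 0.71584925 -0.00755761  0.01297714]
```

```bash
python3 - <<'E'
from h import *
J=pose([.634,-.0655,-.09])
rows(J([.105,.043,.20]),-.09,5)
E
```

```text
turn deg tool [ 0.1   0.13 -1.58] delta [ 0.1859  0.0276 -0.0542]
[0.247, 0.906, 0.272, 0.0, 0.0, -0.003]
[0.242, 0.908, 0.272, 0.0, 0.0, -0.003]
[0.237, 0.909, 0.271, 0.0, 0.0, -0.003]
[0.231, 0.911, 0.271, 0.0, 0.0, -0.003]
[0.226, 0.912, 0.271, 0.0, 0.0, -0.003]
force [-2.22 -2.42 -0.59] t 2.7 w 0.0004465547900510279
```

```bash
python3 -m inch '[[0.24,0.91,0.27,0,0,-0.003],[0.24,0.91,0.27,0,0,-0.003],[0.24,0.91,0.27,0,0,-0.003],[0.23,0.91,0.27,0,0,-0.003],[0.23,0.91,0.27,0,0,-0.003]]'
python3 -m inch '[[0,0,0.7,0,0,0],[0,0,0.7,0,0,0],[0,0,0.7,0,0,0],[0,0,0,0,0,0]]'
python3 - <<'E'
from h import *
from bench import camera
c=camera("scene");im=c["img"][:,:,::-1];cv2.imwrite("pics/s2.png",cv2.resize(im[120:290,190:370],None,fx=4,fy=3.5))
J=pose([.634,-.0655,-.09])
rows(J([.105,.043,.116]),-.09,1)
E
```

```text
time: 3.32
ee_pos: [0.7417, -0.0233, 0.1992]
eef_rot: [0.733, 0.68, -0.0, 0.0]
ft_force: [-0.2, 0.4, -0.1]
width: 0.0001
time: 3.82
ee_pos: [0.7392, -0.0232, 0.1133]
eef_rot: [0.733, 0.68, -0.002, -0.001]
ft_force: [-0.1, -1.0, 1.2]
width: 0.0001
turn deg tool [-0.08  0.03  0.86] delta [ 0.0022 -0.009   0.0006]
[-0.22, 0.072, -0.015, -0.001, 0.0, 0.007]
force [0.68 0.23 0.87] t 3.875 w 0.00036418311993702707
```

View pics/s2.png

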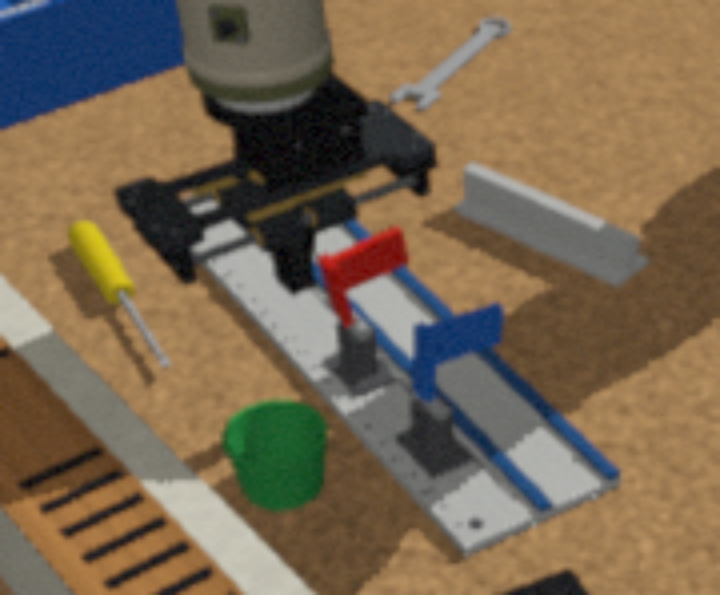

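```bash
python3 - <<'E'
from h import *
from bench import camera,read_state
s=read_state();c=camera("scene");p=s["ee_pos"];print(p)
def m(P):
    u=w2px(c,P);return ((u-[190,120])*[4,3.5]).round()
print("tcp",m(p))
J=pose([.634,-.0655,-.09])
for q in(1.5,1.6,1.7,1.8):
  P=lambda x,z,y:J([.058+x*np.cos(q)+z*np.sin(q),.043+y,.067+z*np.cos(q)-x*np.sin(q)])
  print(q,"tipout",m(P(-.076,.01,.009)),m(P(-.076,.01,-.009)),"platetip",m(P(-.076,-.051,.004)),"base",m(P(-.01,.006,.009)),"hinge",m(P(0,0,0)))
im=c["img"][:,:,::-1].copy();im=cv2.resize(im[120:290,190:370],None,fx=4,fy=3.5)
cv2.circle(im,tuple(int(v) for v in m(p)),3,(0,255,0),-1)
t=camera("top");i2=t["img"][:,:,::-1].copy();i2=cv2.resize(i2[100:240,270:440],None,fx=4.5,fy=4.0)
u=((w2px(t,p)-[270,100])*[4.5,4.0]).astype(int);print(u)
cv2.circle(i2,tuple(int(v) for v in u),2,(0,255,0),-1)
cv2.imwrite("pics/s3.png",im);cv2.imwrite("pics/t3.png",i2)
E
```

```text
[ 0.74021952 -0.02311214  0.11538404]
tcp [296. 305.]
1.5 tipout [345. 259.] [332. 246.] platetip [419. 231.] base [351. 322.] hinge [353. 322.]
1.6 tipout [335. 264.] [322. 251.] platetip [409. 230.] base [350. 323.] hinge [353. 322.]
1.7 tipout [325. 269.] [312. 256.] platetip [399. 229.] base [349. 324.] hinge [353. 322.]
1.8 tipout [316. 275.] [303. 262.] platetip [388. 229.] base [348. 325.] hinge [353. 322.]
[317 172]
```

View pics/s3.png

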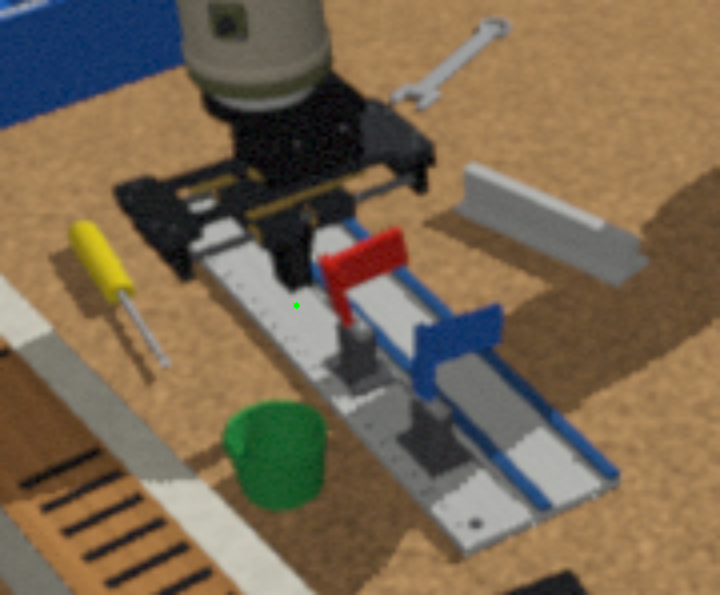

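View pics/t3.png

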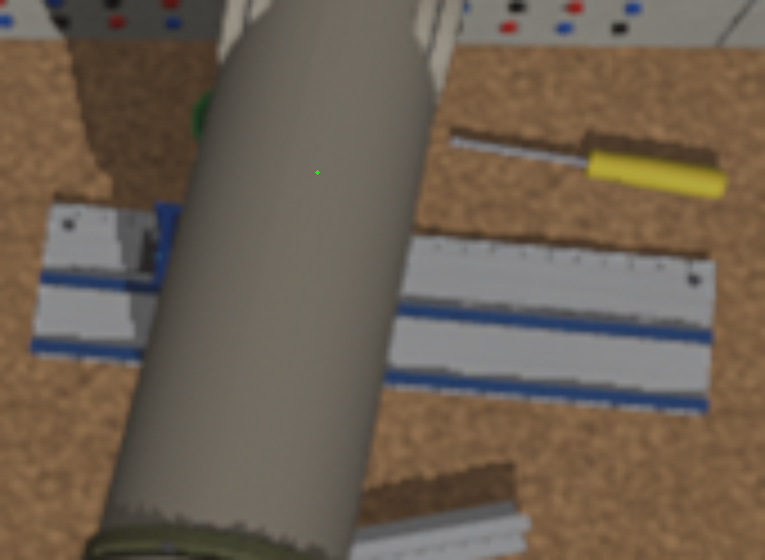

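```bash
python3 - <<'E'
from h import *
from bench import camera,read_state
c=camera("scene");im=c["img"][:,:,::-1]
cv2.imwrite("pics/s4.png",cv2.resize(im[160:225,235:305],None,fx=9,fy=9,interpolation=cv2.INTER_CUBIC))
for v in range(184,208,2):
    print(v,[ (u,px2w(c,u,v).round(3).tolist()) for u in (262,265,268)])
print(read_state()["ee_pos"])
E
```

```text
184 [(262, [0.756, 0.013, 0.229]), (265, [0.734, -0.013, 0.2]), (268, [0.739, 0.011, 0.219])]
186 [(262, [0.757, 0.012, 0.222]), (265, [0.749, 0.014, 0.22]), (268, [0.625, -0.197, 0.014])]
188 [(262, [0.744, -0.014, 0.192]), (265, [0.737, -0.011, 0.19]), (268, [0.631, -0.187, 0.015])]
190 [(262, [0.744, -0.016, 0.184]), (265, [0.736, -0.013, 0.181]), (268, [0.634, -0.184, 0.011])]
192 [(262, [0.745, -0.015, 0.178]), (265, [0.736, -0.016, 0.172]), (268, [0.64, -0.174, 0.012])]
194 [(262, [0.745, -0.016, 0.171]), (265, [0.737, -0.014, 0.168]), (268, [0.649, -0.159, 0.019])]
196 [(262, [0.746, -0.016, 0.164]), (265, [0.739, -0.012, 0.163]), (268, [0.655, -0.15, 0.02])]
198 [(262, [0.748, -0.013, 0.16]), (265, [0.739, -0.014, 0.155]), (268, [0.66, -0.142, 0.021])]
200 [(262, [0.748, -0.015, 0.152]), (265, [0.739, -0.014, 0.148]), (268, [0.659, -0.145, 0.01])]
202 [(262, [0.749, -0.015, 0.145]), (265, [0.675, -0.137, 0.016]), (268, [0.665, -0.135, 0.012])]
204 [(262, [0.684, -0.14, 0.011]), (265, [0.678, -0.133, 0.012]), (268, [0.67, -0.128, 0.011])]
206 [(262, [0.69, -0.13, 0.013]), (265, [0.683, -0.125, 0.012]), (268, [0.677, -0.117, 0.015])]
[ 0.74151711 -0.02276562  0.11753127]
```

View pics/s4.png

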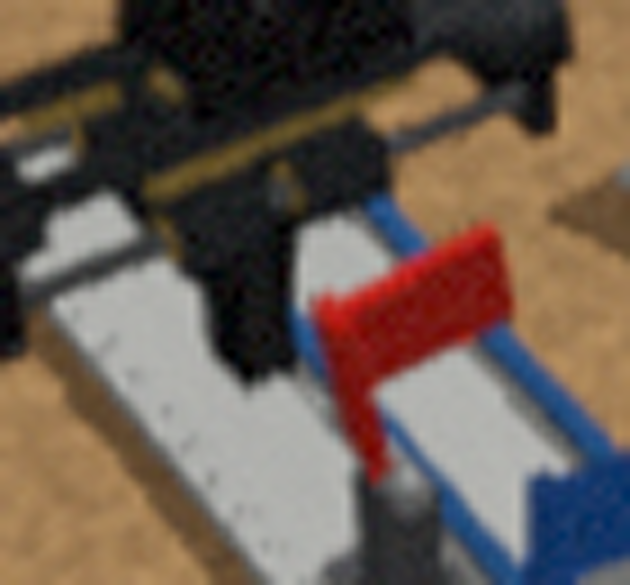

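```bash
python3 - <<'E'
from h import *
w=ld("pics/w1.npz");M=np.linalg.inv(w["tool_from_camera"])
for x in(-.0095,.0095):
  for z in(0,-.019,-.025):
    p=M@[x,.015,z,1];print(x,z,(w["fx"]*p[0]/p[2]+w["cx"]).round(1),(w["fy"]*p[1]/p[2]+w["cy"]).round(1),"depth",p[2].round(3))
d=w["depth"]
for v in range(228,300,6): print(v,[d[v,u].round(3) for u in(306,312,320,330,336)])
for v in(238,244,250,262):
  for u in (310,330):
    z=d[v,u];pc=np.array([(u-w["cx"])/w["fx"]*z,(v-w["cy"])/w["fy"]*z,z,1]);print(v,u,(w["tool_from_camera"]@pc).round(3))
im=w["img"][:,:,::-1];cv2.imwrite("pics/w1f.png",cv2.resize(im[225:345,270:370],None,fx=5,fy=5,interpolation=cv2.INTER_CUBIC))
E
```

```text
-0.0095 0 344.5 247.2 depth 0.207
-0.0095 -0.019 346.8 262.0 depth 0.189
-0.0095 -0.025 347.6 267.3 depth 0.183
0.0095 0 345.2 218.8 depth 0.201
0.0095 -0.019 347.6 231.3 depth 0.183
0.0095 -0.025 348.5 235.8 depth 0.177
228 [np.float32(0.475), np.float32(0.477), np.float32(0.477), np.float32(0.477), np.float32(0.477)]
234 [np.float32(0.176), np.float32(0.48), np.float32(0.48), np.float32(0.479), np.float32(0.176)]
240 [np.float32(0.169), np.float32(0.171), np.float32(0.171), np.float32(0.171), np.float32(0.169)]
246 [np.float32(0.162), np.float32(0.166), np.float32(0.166), np.float32(0.165), np.float32(0.163)]
252 [np.float32(0.156), np.float32(0.16), np.float32(0.159), np.float32(0.159), np.float32(0.157)]
258 [np.float32(0.151), np.float32(0.154), np.float32(0.155), np.float32(0.153), np.float32(0.15)]
264 [np.float32(0.145), np.float32(0.147), np.float32(0.155), np.float32(0.148), np.float32(0.145)]
270 [np.float32(0.141), np.float32(0.142), np.float32(0.156), np.float32(0.143), np.float32(0.14)]
276 [np.float32(0.092), np.float32(0.138), np.float32(0.157), np.float32(0.138), np.float32(0.088)]
282 [np.float32(0.094), np.float32(0.133), np.float32(0.158), np.float32(0.134), np.float32(0.087)]
288 [np.float32(0.088), np.float32(0.088), np.float32(0.089), np.float32(0.089), np.float32(0.087)]
294 [np.float32(0.088), np.float32(0.087), np.float32(0.087), np.float32(0.086), np.float32(0.087)]
238 310 [ 0.011 -0.005 -0.031  1.   ]
238 330 [ 0.01   0.005 -0.029  1.   ]
244 310 [ 0.011 -0.005 -0.038  1.   ]
244 330 [ 0.01   0.005 -0.036  1.   ]
250 310 [ 0.012 -0.005 -0.046  1.   ]
250 330 [ 0.01   0.005 -0.042  1.   ]
262 310 [ 0.01  -0.005 -0.054  1.   ]
262 330 [ 0.01   0.004 -0.055  1.   ]
```

View pics/w1f.png

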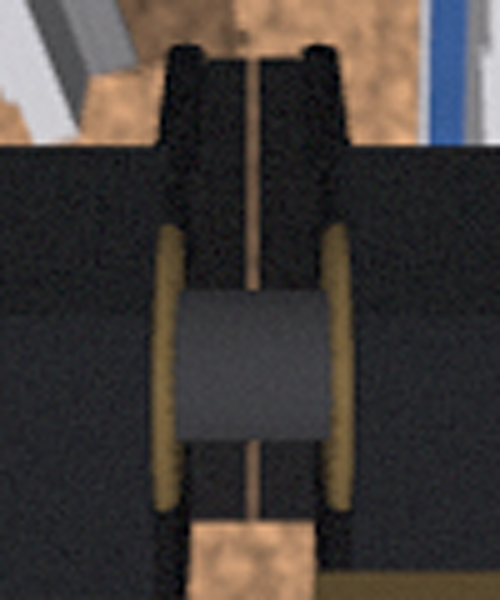

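```bash
python3 -m inch '[[0,0,-0.8,0,0,0],[0,0,-0.8,0,0,0],[0,0,-0.5,0,0,0],[0,0,0,0,0,0],[0,0,0,0,0,0]]' 1
python3 -m inch '[[0,0,0,0,0,0],[0,0,0,0,0,0],[0,0,0,0,0,0],[0,0,0,0,0,0]]'
python3 - <<'E'
from h import *
from bench import camera,read_state
s=read_state();print(s["ee_pos"],s["width"],s["ft_force"])
w=camera("wrist")
d=w["depth"]; np.savez("pics/w5.npz",**w)
cv2.imwrite("pics/w5.png",w["img"][:,:,::-1])
E
```

```text
time: 4.65
ee_pos: [0.7403, -0.022, 0.1983]
eef_rot: [0.733, 0.681, -0.0, -0.001]
ft_force: [-0.7, -0.0, -0.8]
width: 0.0424
time: 5.15
ee_pos: [0.7407, -0.0222, 0.1995]
eef_rot: [0.733, 0.68, -0.0, -0.0]
ft_force: [-0.1, 0.4, 0.2]
width: 0.082
[ 0.7407119  -0.02217786  0.19951291] 0.08203973240967204 [-0.11026615  0.43317362  0.24616149]
```

View pics/w5.png

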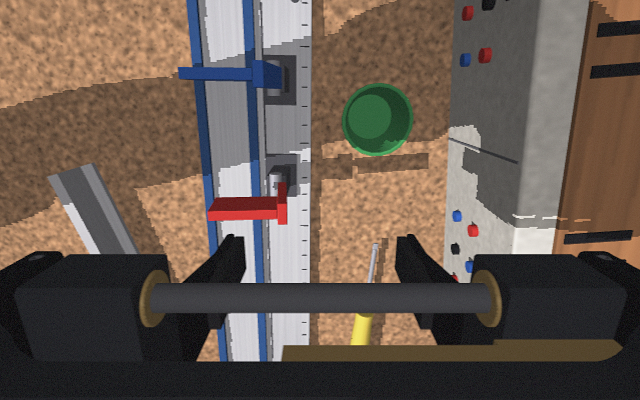

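```bash
python3 -m inch '[[-0.12,0,0,0,0,0.007],[-0.12,0,0,0,0,0],[0,0,0,0,0,0],[0,0,0,0,0,0],[0,0,0.5,0,0,0]]' -1
python3 -m inch '[[0,0,0.6,0,0,0],[0,0,0.7,0,0,0],[0,0,0.7,0,0,0],[0,0,0,0,0,0]]'
python3 - <<'E'
from h import *
rows([.7,0,.1],-.09,1)
from bench import read_state
s=read_state();p=s["ee_pos"];a=-.09;d=p-[.634,-.0655,0];print("jig",np.cos(a)*d[0]+np.sin(a)*d[1],-np.sin(a)*d[0]+np.cos(a)*d[1],p)
E
```

```text
time: 5.82
ee_pos: [0.7409, -0.0318, 0.1805]
eef_rot: [0.738, 0.675, 0.001, 0.001]
ft_force: [-0.1, -0.8, -0.6]
width: 0.0449
time: 6.32
ee_pos: [0.7379, -0.0312, 0.0959]
eef_rot: [0.738, 0.675, -0.002, -0.002]
ft_force: [0.2, -0.5, 1.0]
width: 0.0057
turn deg tool [-0.32  0.02  0.1 ] delta [-0.0379  0.0312  0.0041]
[0.692, -1.014, -0.098, -0.003, 0.0, 0.001]
force [ 0.24 -0.52  1.02] t 6.325 w 0.005704269648247821
jig 0.10042219692319604 0.043536635418446365 [ 0.73792877 -0.03116537  0.09585548]
```

```bash
python3 -m inch '[[0,-0.15,0,0,0,0],[0,-0.15,0,0,0,0],[0,-0.15,0,0,0,0],[0,-0.1,0,0,0,0]]'
python3 -m inch '[[0,-0.1,0,0,0,0],[0,-0.1,0,0,0,0],[0,-0.1,0,0,0,0]]'
python3 - <<'E'
from h import *
from bench import camera
c=camera("scene");im=c["img"][:,:,::-1];cv2.imwrite("pics/s6.png",cv2.resize(im[150:250,230:330],None,fx=6,fy=6))
E
```

```text
time: 6.82
ee_pos: [0.7185, -0.0297, 0.1007]
eef_rot: [0.738, 0.675, 0.001, 0.001]
ft_force: [2.4, -0.1, 1.8]
width: 0.0003
time: 7.2
ee_pos: [0.7061, -0.0287, 0.0998]
eef_rot: [0.738, 0.675, 0.0, 0.0]
ft_force: [2.6, -0.6, 2.3]
width: 0.0003
```

View pics/s6.png

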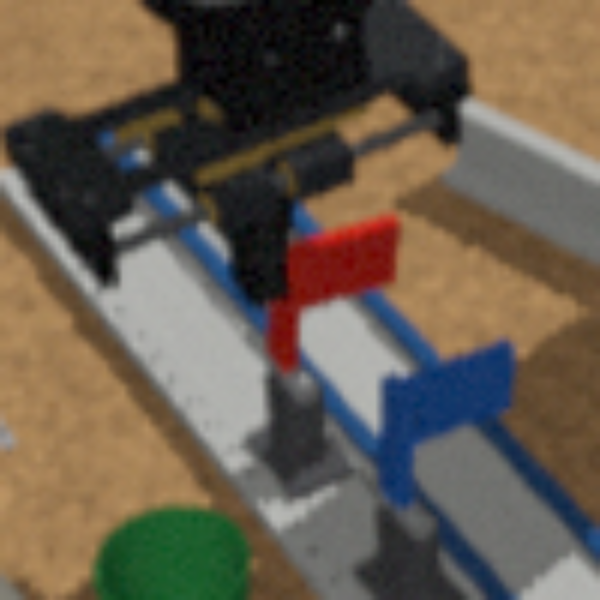

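```bash
python3 -m inch '[[0,-0.17,0,0,0,0],[0,-0.17,0.02,0,0,0],[0,-0.17,0.04,0,0,0],[0,-0.17,0.06,0,0,0]]'
python3 -m inch '[[0,-0.13,0.08,0,0,0],[0,-0.13,0.08,0,0,0],[0,-0.12,0.1,0,0,0]]'
python3 - <<'E'
from h import *
from bench import camera
c=camera("scene");im=c["img"][:,:,::-1];cv2.imwrite("pics/s7.png",cv2.resize(im[150:250,230:330],None,fx=6,fy=6))
E
```

```text
time: 7.75
ee_pos: [0.6784, -0.0262, 0.0946]
eef_rot: [0.738, 0.675, -0.0, -0.0]
ft_force: [3.0, -0.8, -0.7]
width: 0.0003
time: 8.12
ee_pos: [0.6636, -0.0249, 0.0842]
eef_rot: [0.738, 0.675, 0.0, 0.0]
ft_force: [1.7, -0.0, 1.5]
width: 0.0005
```

View pics/s7.png

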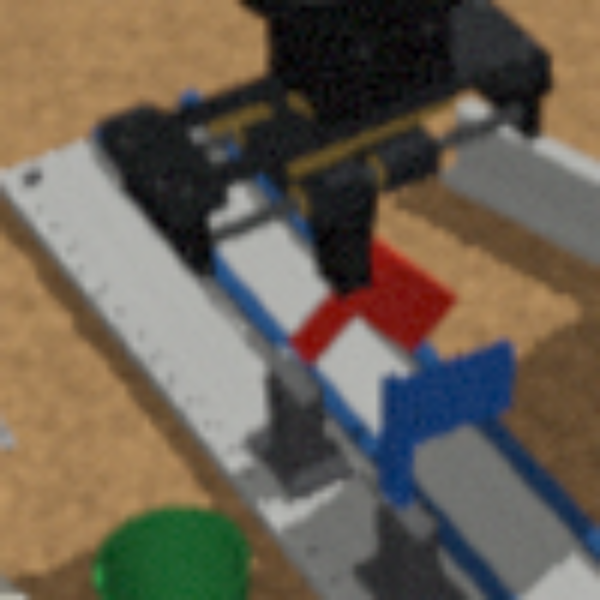

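```bash
python3 -m inch '[[0,-0.09,0.16,0,0,0],[0,-0.08,0.16,0,0,0],[0,-0.06,0.16,0,0,0],[0,-0.04,0.14,0,0,0]]'
python3 -m inch '[[0,-0.02,0.08,0,0,0],[0,0,0.06,0,0,0]]'
python3 - <<'E'
from h import *
from bench import camera
c=camera("scene");im=c["img"][:,:,::-1];cv2.imwrite("pics/s8.png",cv2.resize(im[150:250,230:330],None,fx=6,fy=6))
E
```

```text
time: 8.68
ee_pos: [0.6526, -0.024, 0.0589]
eef_rot: [0.738, 0.675, -0.0, -0.0]
ft_force: [-0.6, -0.0, 2.6]
width: 0.0002
time: 8.93
ee_pos: [0.6522, -0.0239, 0.0537]
eef_rot: [0.738, 0.675, -0.0, -0.0]
ft_force: [-1.7, 0.2, 2.8]
width: 0.0006
```

View pics/s8.png

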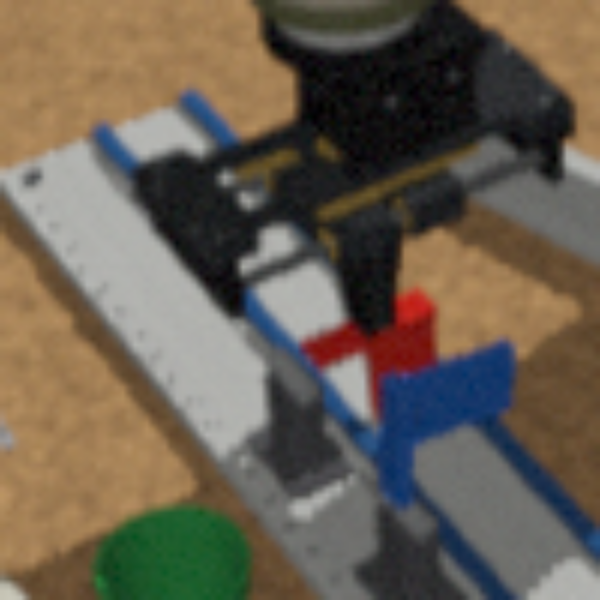

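```bash
python3 -m inch '[[0,0,0.05,0,0,0]]'; python3 -m inch '[[0,0,0.05,0,0,0]]';python3 -m inch '[[0,0,0.05,0,0,0]]'
```

```text
time: 9.1
ee_pos: [0.6525, -0.0239, 0.0523]
eef_rot: [0.738, 0.675, 0.0, 0.0]
ft_force: [-6.6, 1.3, 17.1]
width: 0.0004
time: 9.22
ee_pos: [0.6525, -0.024, 0.0521]
eef_rot: [0.738, 0.675, 0.001, -0.0]
ft_force: [-14.2, 1.5, 31.3]
width: 0.0004
time: 9.35
ee_pos: [0.6526, -0.0239, 0.0518]
eef_rot: [0.738, 0.675, 0.001, -0.0]
ft_force: [-21.0, 2.1, 45.3]
width: 0.0008
```

```bash
python3 -m inch '[[0,0,0,0,0,0],[0,0,-0.2,0,0,0],[0,0,-0.6,0,0,0],[0,0,-0.9,0,0,0],[0,0,-0.9,0,0,0]]'
python3 - <<'E'
from h import *
from bench import camera
c=camera("scene");im=c["img"][:,:,::-1];cv2.imwrite("pics/s9.png",cv2.resize(im[150:250,230:330],None,fx=6,fy=6))
np.savez("pics/s9.npz",**c)
rows([.472,-.087,.15],.203,8)
E
```

```text
time: 9.98
ee_pos: [0.6523, -0.024, 0.1529]
eef_rot: [0.738, 0.675, -0.0, 0.0]
ft_force: [0.7, -0.4, 0.5]
width: 0.0001
turn deg tool [  0.37   0.   -16.71] delta [-0.1826 -0.0627 -0.0082]
[-0.246, -0.551, 0.022, 0.0, 0.0, -0.017]
[-0.225, -0.56, 0.022, 0.0, 0.0, -0.017]
[-0.205, -0.568, 0.023, 0.0, 0.0, -0.017]
[-0.184, -0.575, 0.023, 0.0, 0.0, -0.017]
[-0.163, -0.581, 0.024, 0.0, 0.0, -0.017]
[-0.142, -0.586, 0.024, 0.0, 0.0, -0.017]
[-0.12, -0.591, 0.025, 0.0, 0.0, -0.017]
[-0.099, -0.595, 0.025, 0.0, 0.0, -0.017]
force [ 1.14 -0.53  4.47] t 10.025 w 0.0003488252257188006
```

View pics/s9.png

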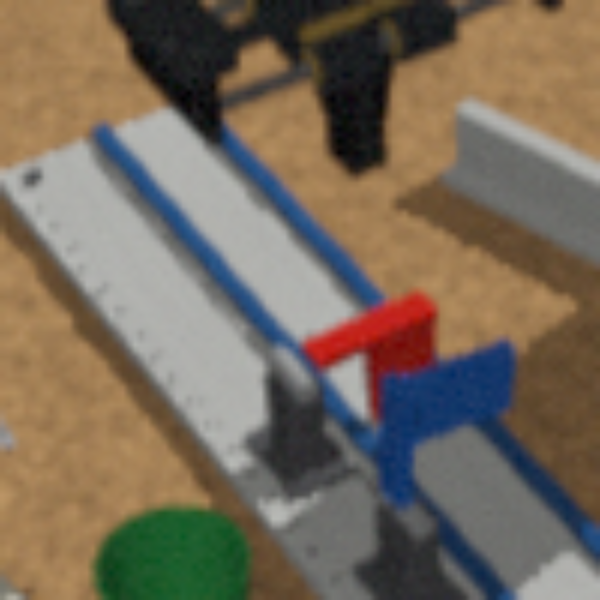

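```bash
python3 -m inch '[[-0.25,-0.55,0.02,0,0,-0.017],[-0.23,-0.56,0.02,0,0,-0.017],[-0.2,-0.57,0.02,0,0,-0.017],[-0.18,-0.57,0.02,0,0,-0.017],[-0.16,-0.58,0.02,0,0,-0.018]]' 0
python3 -m inch '[[-0.14,-0.59,0.03,0,0,-0.018],[-0.12,-0.59,0.03,0,0,-0.018],[-0.10,-0.60,0.03,0,0,-0.018],[0,0,0,0,0,0]]'
python3 - <<'E'
from h import *
from bench import camera,read_state
rows([.472,-.087,.06],.203,3)
s=read_state();w=camera("wrist");cv2.imwrite("pics/w10.png",w["img"][:,:,::-1])
E
```

```text
time: 10.65
ee_pos: [0.5376, -0.0631, 0.1478]
eef_rot: [0.674, 0.739, 0.0, 0.0]
ft_force: [0.4, -0.4, 0.3]
width: 0.0401
time: 11.15
ee_pos: [0.4686, -0.0868, 0.1444]
eef_rot: [0.632, 0.775, 0.001, -0.0]
ft_force: [1.0, 0.5, 0.6]
width: 0.0434
turn deg tool [ 0.04 -0.06  0.03] delta [ 0.0034 -0.0002 -0.0844]
[-0.008, 0.027, 0.703, 0.0, -0.0, 0.0]
[-0.007, 0.027, 0.703, 0.0, -0.0, 0.0]
[-0.007, 0.027, 0.703, 0.0, -0.0, 0.0]
force [1.02 0.53 0.62] t 11.15 w 0.043404453278590556
```

View pics/w10.png

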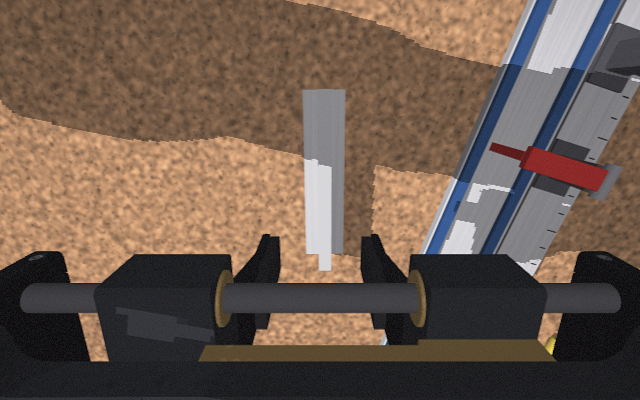

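```bash
python3 - <<'E'
from h import *
from bench import camera,read_state
s=read_state();c=camera("wrist")
Tw=np.eye(4);Tw[:3,:3]=R.from_quat(s["eef_rot"]).as_matrix();Tw[:3,3]=s["ee_pos"]
M=Tw@c["tool_from_camera"];c["position"]=M[:3,3];c["orientation"]=R.from_matrix(M[:3,:3]).as_quat()
print(s["ee_pos"])
o=[(c,np.array([303,90.]),[-.02,.085,.006]),(c,np.array([345,90.]),[.02,.085,.006]),(c,np.array([331,270.]),[.006,-.085,.042]),(c,np.array([318,270.]),[-.006,-.085,.042]),(c,np.array([344,253.]),[.02,-.085,.006])]
print(fit(o,[.47,-.09,.2]))
E
```

```text
[ 0.46958845 -0.08624603  0.14456504]
(array([ 0.47346415, -0.08507745,  0.21024747]), array([[-0.30506345, -0.10308528],
       [ 0.31676173, -0.40050154],
       [ 0.02345627,  0.15829718],
       [ 0.87652319,  0.23005752],
       [-1.1919341 ,  0.23108388]]))
```

Stock estimate is confirmed to about 2 mm. Next I descend in steps, watching the force, because both the images and the contact put the fingertips about 25 mm above the reported TCP.

```bash
python3 -m inch '[[0,0.05,0.7,0,0,0],[0,0.05,0.7,0,0,0],[0,0,0.7,0,0,0]]'
python3 -m inch '[[0,0,0.4,0,0,0],[0,0,0.4,0,0,0],[0,0,0.2,0,0,0]]'
python3 -m inch '[[0,0,0.15,0,0,0],[0,0,0,0,0,0]]'
python3 - <<'E'
from h import *
from bench import camera
c=camera("scene");im=c["img"][:,:,::-1];cv2.imwrite("pics/s11.png",cv2.resize(im[130:230,270:370],None,fx=6,fy=6))
rows([.473,-.086,-.01],.206,1)
E
```

```text
time: 11.62
ee_pos: [0.4744, -0.0851, 0.0595]
eef_rot: [0.631, 0.776, 0.0, 0.0]
ft_force: [0.0, 0.1, -1.1]
width: 0.0437
time: 12.0
ee_pos: [0.4735, -0.0854, 0.0198]
eef_rot: [0.631, 0.776, -0.0, -0.0]
ft_force: [0.6, 0.6, -0.4]
width: 0.0435
time: 12.25
ee_pos: [0.4734, -0.0855, 0.0144]
eef_rot: [0.631, 0.776, 0.0, -0.0]
ft_force: [-0.4, -0.2, 0.1]
width: 0.0435
turn deg tool [ 0.03 -0.   -0.08] delta [-0.0006 -0.0005 -0.0247]
[-0.009, -0.018, 0.617, 0.0, -0.0, -0.001]
force [ 0.25  0.36 -0.41] t 12.3 w 0.04345615523840098
```

View pics/s11.png

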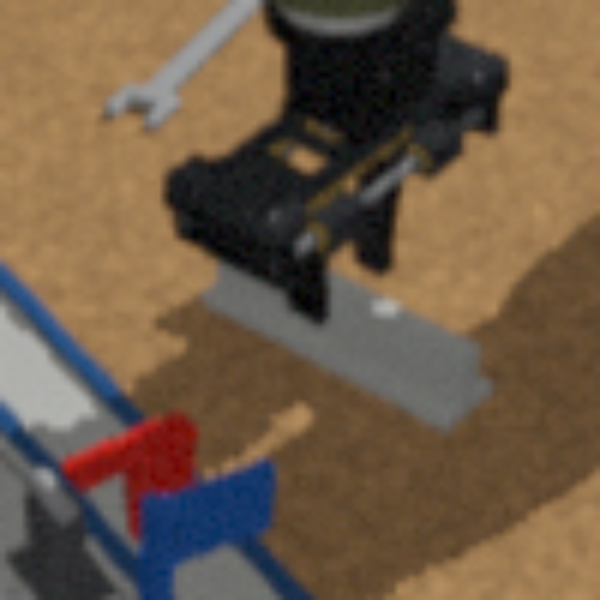

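```bash
python3 -m inch '[[0,0,0.3,0,0,0],[0,0,0.2,0,0,0],[0,0,0,0,0,0]]'; python3 -m inch '[[0,0,0.1,0,0,0],[0,0,0,0,0,0]]'
```

```text
time: 12.68
ee_pos: [0.4727, -0.0856, -0.0064]
eef_rot: [0.631, 0.776, -0.001, -0.001]
ft_force: [0.9, -0.7, 0.5]
width: 0.0434
time: 12.92
ee_pos: [0.4733, -0.0855, -0.0097]
eef_rot: [0.631, 0.776, -0.0, -0.0]
ft_force: [0.1, 0.4, 0.3]
width: 0.0435
```

```bash
python3 -m inch '[[0,0,0.1,0,0,0],[0,0,0,0,0,0]]' -1 30; python3 -m inch '[[0,0,0,0,0,0],[0,0,0,0,0,0],[0,0,0,0,0,0],[0,0,0,0,0,0]]'
python3 - <<'E'
from h import *
from bench import camera
c=camera("scene");im=c["img"][:,:,::-1];cv2.imwrite("pics/s12.png",cv2.resize(im[130:230,270:370],None,fx=6,fy=6))
E
```

```text
time: 13.18
ee_pos: [0.4732, -0.0854, -0.0138]
eef_rot: [0.631, 0.776, -0.0, -0.0]
ft_force: [-0.7, 0.1, 0.4]
width: 0.0306
time: 13.68
ee_pos: [0.4733, -0.0855, -0.0135]
eef_rot: [0.631, 0.776, 0.0, -0.0]
ft_force: [-1.1, 0.2, 2.2]
width: 0.0119
```

View pics/s12.png

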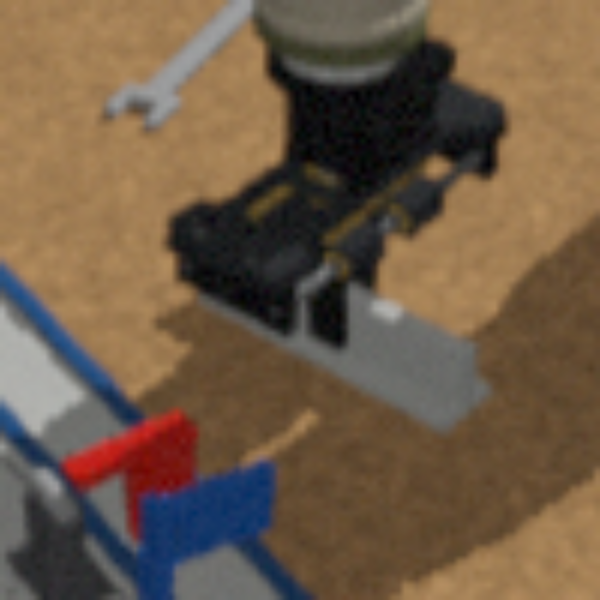

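```bash
python3 -m inch '[[0,0,-0.3,0,0,0],[0,0,-0.6,0,0,0],[0,0,-0.7,0,0,0],[0,0,-0.3,0,0,0]]'
python3 - <<'E'
from h import *
J=pose([.634,-.0655,-.09])
rows(J([0,-.125,.06]),-.09,8)
E
```

```text
time: 14.22
ee_pos: [0.4742, -0.0855, 0.0641]
eef_rot: [0.631, 0.776, 0.001, 0.001]
ft_force: [0.2, 0.5, -2.5]
width: 0.0117
turn deg tool [ 0.13 -0.02 16.88] delta [ 0.1486 -0.1045 -0.0041]
[-0.414, 0.388, 0.014, 0.0, -0.0, 0.018]
[-0.399, 0.403, 0.014, 0.0, -0.0, 0.018]
[-0.384, 0.418, 0.014, 0.0, -0.0, 0.018]
[-0.369, 0.432, 0.013, 0.0, -0.0, 0.018]
[-0.353, 0.445, 0.013, 0.0, -0.0, 0.018]
[-0.336, 0.458, 0.013, 0.0, -0.0, 0.018]
[-0.319, 0.47, 0.013, 0.0, -0.0, 0.018]
[-0.301, 0.481, 0.013, 0.0, -0.0, 0.018]
force [ 0.2   0.47 -2.51] t 14.225 w 0.011727892946077487
```

```bash
python3 -m inch '[[-0.41,0.39,0.01,0,0,0.018],[-0.4,0.4,0.01,0,0,0.018],[-0.38,0.42,0.01,0,0,0.018],[-0.37,0.43,0.01,0,0,0.018],[-0.35,0.45,0.01,0,0,0.017]]'
python3 -m inch '[[-0.34,0.46,0.01,0,0,0.017],[-0.32,0.47,0.01,0,0,0.017],[-0.3,0.48,0.01,0,0,0.017],[0,0,0,0,0,0]]'
python3 - <<'E'
from h import *
from bench import camera,read_state
J=pose([.634,-.0655,-.09])
rows(J([0,-.125,.06]),-.09,1)
s=read_state();c=camera("wrist")
Tw=np.eye(4);Tw[:3,:3]=R.from_quat(s["eef_rot"]).as_matrix();Tw[:3,3]=s["ee_pos"]
M=Tw@c["tool_from_camera"];c["position"]=M[:3,3];c["orientation"]=R.from_matrix(M[:3,:3]).as_quat()
np.savez("pics/w13.npz",**c);cv2.imwrite("pics/w13.png",c["img"][:,:,::-1])
t=camera("top");cv2.imwrite("pics/t13.png",cv2.resize(t["img"][130:260,270:440,::-1],None,fx=4.5,fy=4.5))
E
```

```text
time: 14.85
ee_pos: [0.5665, -0.1507, 0.0599]
eef_rot: [0.701, 0.713, -0.0, -0.0]
ft_force: [0.2, -0.3, -2.8]
width: 0.0117
time: 15.35
ee_pos: [0.6222, -0.1908, 0.0584]
eef_rot: [0.738, 0.675, -0.001, -0.0]
ft_force: [-0.7, 0.4, -3.0]
width: 0.012
turn deg tool [-0.05  0.05  0.03] delta [0.0006 0.0008 0.0016]
[0.022, 0.013, -0.04, -0.0, 0.0, 0.0]
force [-0.72  0.38 -3.04] t 15.35 w 0.01198952604592714
```

View pics/w13.png

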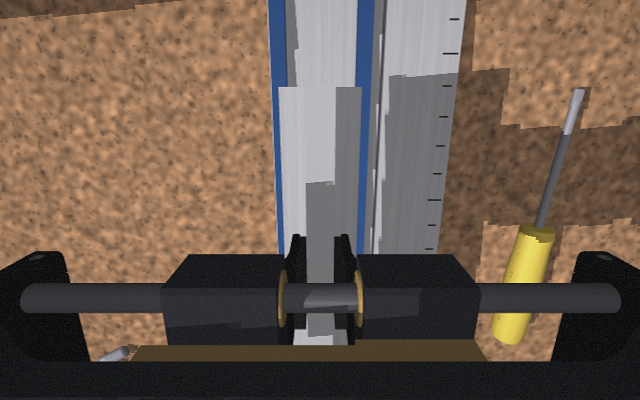

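View pics/t13.png

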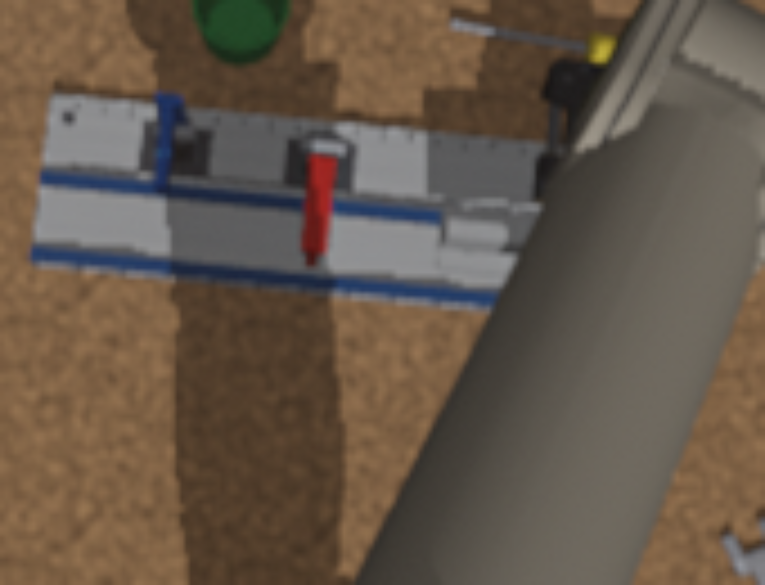

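```bash
python3 - <<'E'
from h import *
w=ld("pics/w13.npz");im=w["img"][:,:,::-1]
cv2.imwrite("pics/w13c.png",cv2.resize(im[0:250,262:392],None,fx=5,fy=2.4,interpolation=cv2.INTER_CUBIC))
E
```

```text
(no output)
```

View pics/w13c.png

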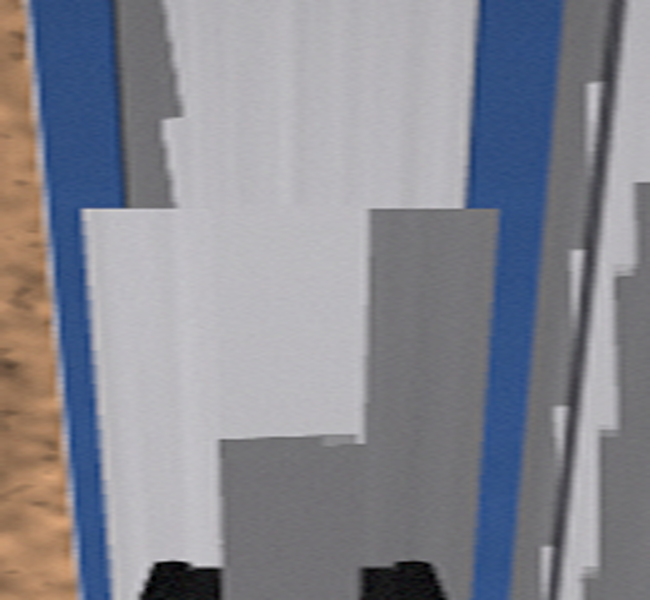

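```bash
python3 - <<'E'
from h import *
w=ld("pics/w13.npz")
C=lambda U,V:np.array([(U+.5)/5-.5+262,(V+.5)/2.4-.5])
a0=-.09;ex=np.array([np.cos(a0),np.sin(a0)]);ey=np.array([-np.sin(a0),np.cos(a0)]);O=np.array([.634,-.0655])
def g(n,a,b,z,x):
    A=px2w(w,*C(*a),z)[:2]-O;B=px2w(w,*C(*b),z)[:2]-O
    print(n,"far",((A@ex-x)*1e3).round(2),(A@ey*1e3).round(1),"near",((B@ex-x)*1e3).round(2),(B@ey*1e3).round(1))
g("Lo",(32,0),(82,600),.018,-.0325);g("Li",(117,0),(123,208),.018,-.0225);g("Ri",(480,0),(470,208),.018,.0225);g("Ro",(565,0),(512,600),.018,.0325)
g("SL",(82,210),(113,600),.078,-.02);g("SR",(499,210),(472,600),.078,.02)
E
```

```text
Lo far -0.12 10.7 near -0.39 -157.5
Li far 0.23 10.7 near -0.56 -39.4
Ri far -0.57 10.7 near -0.16 -39.4
Ro far -0.23 10.7 near 0.07 -157.4
SL far -1.07 -40.7 near -0.87 -127.4
SR far -0.83 -40.7 near -0.58 -127.3
```

```bash
python3 -m inch '[[0,0.02,0.3,0,0,0],[0,0,0.4,0,0,0],[0,0,0.3,0,0,0],[0,0,0.2,0,0,0],[0,0,0,0,0,0]]'
python3 -m inch '[[0,0,0.1,0,0,0],[0,0,0.05,0,0,0],[0,0,0,0,0,0]]'
```

```text
time: 16.08
ee_pos: [0.6223, -0.19, 0.0104]
eef_rot: [0.738, 0.675, -0.0, -0.0]
ft_force: [-0.7, 0.7, -2.3]
width: 0.0116
time: 16.45
ee_pos: [0.6228, -0.19, 0.0052]
eef_rot: [0.738, 0.675, 0.0, -0.0]
ft_force: [-0.1, 0.6, -2.1]
width: 0.0116
```

```bash
python3 -m inch '[[0,0,0.05,0,0,0]]';python3 -m inch '[[0,0,0.05,0,0,0]]';python3 -m inch '[[0,0,0.04,0,0,0],[0,0,0,0,0,0]]'
python3 - <<'E'
from h import *
J=pose([.634,-.0655,-.09])
rows(J([0,-.125,-.0015]),-.09,1)
E
```

```text
time: 16.58
ee_pos: [0.6231, -0.1901, 0.0035]
eef_rot: [0.738, 0.675, 0.0, 0.0]
ft_force: [-0.5, -0.1, -2.4]
width: 0.0117
time: 16.7
ee_pos: [0.6229, -0.19, 0.0012]
eef_rot: [0.738, 0.675, 0.0, 0.0]
ft_force: [0.7, -0.4, -2.4]
width: 0.0118
time: 16.95
ee_pos: [0.6227, -0.19, -0.0006]
eef_rot: [0.738, 0.675, -0.0, -0.0]
ft_force: [0.1, 0.5, -2.4]
width: 0.0115
turn deg tool [-0.02 -0.01  0.08] delta [ 0.0001 -0.     -0.0009]
[0.0, 0.002, 0.023, -0.0, -0.0, 0.001]
force [ 0.06  0.53 -2.38] t 16.95 w 0.011525261788092515
```

```bash
python3 -m inch '[[0,0,0.02,0,0,0],[0,0,0,0,0,0]]';python3 -m inch '[[0,0,0.015,0,0,0],[0,0,0,0,0,0]]'
```

```text
time: 17.2
ee_pos: [0.6228, -0.19, -0.0012]
eef_rot: [0.738, 0.675, 0.0, -0.0]
ft_force: [0.3, 0.9, -2.9]
width: 0.012
time: 17.45
ee_pos: [0.6229, -0.19, -0.0014]
eef_rot: [0.738, 0.675, 0.0, -0.0]
ft_force: [-1.6, 0.4, 2.6]
width: 0.0118
```

```bash
python3 -m inch '[[0.2,0,0,0,0,0],[0.25,0,0,0,0,0],[0.25,0,0,0,0,0]]'; python3 -m inch '[[0.25,0,0,0,0,0],[0.25,0,0,0,0,0],[0.25,0,0,0,0,0]]'
python3 - <<'E'
from h import *
from bench import camera,read_state
s=read_state();p=s["ee_pos"];a=-.09;d=p-[.634,-.0655,0];print("jig",np.cos(a)*d[0]+np.sin(a)*d[1],-np.sin(a)*d[0]+np.cos(a)*d[1],p,s["ft_force"])
c=camera("wrist")
Tw=np.eye(4);Tw[:3,:3]=R.from_quat(s["eef_rot"]).as_matrix();Tw[:3,3]=s["ee_pos"]
M=Tw@c["tool_from_camera"];c["position"]=M[:3,3];c["orientation"]=R.from_matrix(M[:3,:3]).as_quat()
np.savez("pics/w14.npz",**c);cv2.imwrite("pics/w14.png",c["img"][:,:,::-1])
E
```

```text
time: 17.82
ee_pos: [0.6258, -0.1616, -0.0014]
eef_rot: [0.738, 0.675, 0.0, 0.0]
ft_force: [-0.1, -3.4, 2.9]
width: 0.0122
time: 18.2
ee_pos: [0.6282, -0.1319, -0.0014]
eef_rot: [0.738, 0.675, 0.0, 0.0]
ft_force: [0.0, -4.4, 5.0]
width: 0.0119
jig 0.00021321188319963196 -0.0666910682620155 [ 0.62821825 -0.13194031 -0.00144948] [ 0.03435556 -4.42784985  5.04794054]
```

View pics/w14.png

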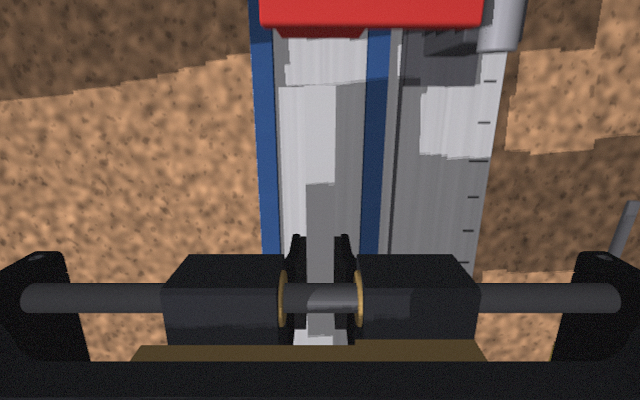

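```bash
python3 -m inch '[[0,0,-0.015,0,0,0],[0.12,0,0,0,0,0],[0.12,0,0,0,0,0],[0,0,0,0,0,0]]'; python3 -m inch '[[0.05,0,0,0,0,0],[0.03,0,0,0,0,0],[0,0,0,0,0,0]]'
python3 - <<'E'
from h import *
from bench import camera,read_state
s=read_state();p=s["ee_pos"];a=-.09;d=p-[.634,-.0655,0];print("jig",np.cos(a)*d[0]+np.sin(a)*d[1],-np.sin(a)*d[0]+np.cos(a)*d[1],p,s["ft_force"])
c=camera("wrist")
cv2.imwrite("pics/w15.png",c["img"][:,:,::-1])
E
```

```text
time: 18.75
ee_pos: [0.6287, -0.1215, -0.0014]
eef_rot: [0.737, 0.675, 0.0, -0.001]
ft_force: [-0.1, 1.6, 0.6]
width: 0.012
time: 19.12
ee_pos: [0.6289, -0.1192, -0.0014]
eef_rot: [0.738, 0.675, -0.0, -0.0]
ft_force: [-0.3, 0.4, -1.6]
width: 0.0115
jig -0.00027136564744081795 -0.05394420193564711 [ 0.62888131 -0.11920149 -0.00141624] [-0.2997192   0.40109681 -1.6222931 ]
```

View pics/w15.png

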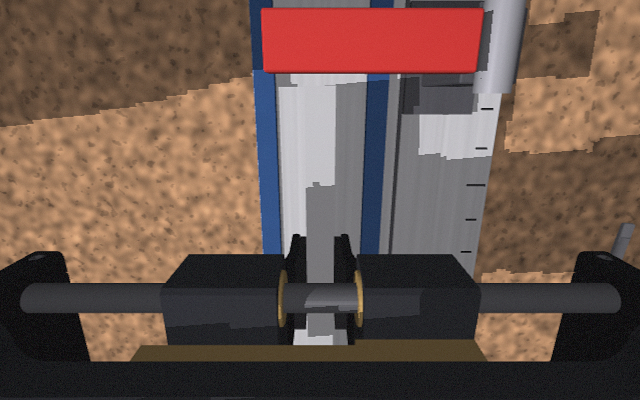

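```bash
python3 -m inch '[[0.025,0,0,0,0,0],[0.025,0,0,0,0,0]]'; python3 -m inch '[[0.025,0,0,0,0,0]]'; python3 -m inch '[[0.025,0,0,0,0,0]]';python3 -m inch '[[0,0,0,0,0,0]]'
```

```text
time: 19.42
ee_pos: [0.6291, -0.1173, -0.0014]
eef_rot: [0.738, 0.675, -0.0, -0.0]
ft_force: [-0.5, 0.7, -3.3]
width: 0.0119
time: 19.55
ee_pos: [0.6292, -0.1163, -0.0013]
eef_rot: [0.738, 0.675, -0.0, -0.0]
ft_force: [0.7, 0.5, -2.8]
width: 0.0114
time: 19.68
ee_pos: [0.6294, -0.1154, -0.0012]
eef_rot: [0.738, 0.675, 0.0, -0.0]
ft_force: [0.9, 0.3, -2.8]
width: 0.0117
time: 19.8
ee_pos: [0.6294, -0.1153, -0.0012]
eef_rot: [0.738, 0.675, 0.0, -0.0]
ft_force: [-0.3, -1.7, -2.4]
width: 0.0116
```

```bash
python3 -m inch '[[0.015,0,0,0,0,0]]'; python3 -m inch '[[0.015,0,0,0,0,0]]'; python3 -m inch '[[0,0,0,0,0,0]]'
```

```text
time: 19.92
ee_pos: [0.6294, -0.115, -0.0012]
eef_rot: [0.738, 0.675, -0.0, -0.0]
ft_force: [-0.1, 0.1, -2.6]
width: 0.0121
time: 20.05
ee_pos: [0.6295, -0.1143, -0.0012]
eef_rot: [0.738, 0.675, 0.0, -0.0]
ft_force: [1.2, 0.7, -3.0]
width: 0.0116
time: 20.18
ee_pos: [0.6295, -0.1143, -0.0012]
eef_rot: [0.738, 0.675, 0.0, -0.0]
ft_force: [0.2, -0.0, -2.8]
width: 0.0119
```

```bash
python3 -m inch '[[0.015,0,0,0,0,0]]'; python3 -m inch '[[0.012,0,0,0,0,0]]'; python3 -m inch '[[0,0,0,0,0,0]]'
```

```text
time: 20.3
ee_pos: [0.6296, -0.1138, -0.0012]
eef_rot: [0.738, 0.675, 0.0, -0.0]
ft_force: [-0.3, -0.0, -3.1]
width: 0.012
time: 20.42
ee_pos: [0.6296, -0.1132, -0.0012]
eef_rot: [0.738, 0.675, 0.0, -0.0]
ft_force: [-0.1, 0.1, -3.1]
width: 0.0116
time: 20.55
ee_pos: [0.6296, -0.1132, -0.0012]
eef_rot: [0.738, 0.675, 0.0, -0.0]
ft_force: [0.0, 0.2, -2.2]
width: 0.0118
```

```bash
python3 -m inch '[[0.01,0,0,0,0,0]]'; python3 -m inch '[[0.008,0,0,0,0,0]]'; python3 -m inch '[[0,0,0,0,0,0]]'
```

```text
time: 20.68
ee_pos: [0.6296, -0.1129, -0.0012]
eef_rot: [0.738, 0.675, 0.0, -0.0]
ft_force: [0.3, 0.2, -2.6]
width: 0.0117
time: 20.8
ee_pos: [0.6297, -0.1125, -0.0012]
eef_rot: [0.738, 0.675, 0.0, -0.0]
ft_force: [0.8, 0.6, -1.8]
width: 0.0114
time: 20.92
ee_pos: [0.6297, -0.1125, -0.0012]
eef_rot: [0.738, 0.675, 0.0, -0.0]
ft_force: [-0.3, -0.5, -2.1]
width: 0.0118
```

```bash
python3 -m inch '[[0.01,0,0,0,0,0]]'; python3 -m inch '[[0.01,0,0,0,0,0]]'; python3 -m inch '[[0.01,0,0,0,0,0]]'
```

```text
time: 21.05
ee_pos: [0.6297, -0.1122, -0.0012]
eef_rot: [0.738, 0.675, 0.0, -0.0]
ft_force: [0.0, -0.4, -2.9]
width: 0.012
time: 21.18
ee_pos: [0.6298, -0.1117, -0.0012]
eef_rot: [0.738, 0.675, 0.0, -0.0]
ft_force: [-0.3, 0.5, -2.3]
width: 0.0119
time: 21.3
ee_pos: [0.6298, -0.1113, -0.0012]
eef_rot: [0.738, 0.675, 0.0, -0.0]
ft_force: [-0.2, 0.2, -2.3]
width: 0.0118
```

```bash
python3 - <<'E'
from h import *
from bench import camera
c=camera("wrist")
cv2.imwrite("pics/w16.png",cv2.resize(c["img"][0:130,240:420,::-1],None,fx=4,fy=4,interpolation=cv2.INTER_CUBIC))
E
```

```text
(no output)
```

View pics/w16.png

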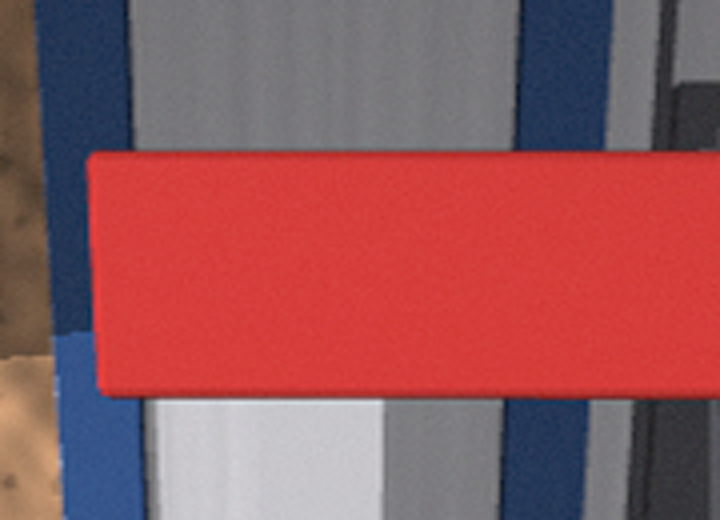

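```bash
python3 -m inch '[[0.01,0,0,0,0,0]]'; python3 -m inch '[[0.01,0,0,0,0,0]]'; python3 -m inch '[[0.01,0,0,0,0,0]]'
```

```text
time: 21.48
ee_pos: [0.6298, -0.111, -0.0012]
eef_rot: [0.738, 0.675, -0.0, 0.0]
ft_force: [-0.8, -1.9, -3.1]
width: 0.0117
time: 21.6
ee_pos: [0.6298, -0.111, -0.0012]
eef_rot: [0.738, 0.675, -0.0, 0.0]
ft_force: [-0.6, -2.1, -2.3]
width: 0.0113
time: 21.72
ee_pos: [0.6298, -0.111, -0.0011]
eef_rot: [0.738, 0.675, -0.0, 0.0]
ft_force: [-1.1, -4.1, -3.1]
width: 0.0118
```

```bash
python3 -m inch '[[0.01,0,0,0,0,0]]'; python3 -m inch '[[0.01,0,0,0,0,0]]'; python3 -m inch '[[0,0,0,0,0,0]]'
```

```text
time: 21.85
ee_pos: [0.6297, -0.1109, -0.0011]
eef_rot: [0.738, 0.675, -0.0, 0.0]
ft_force: [-0.6, -5.4, -2.4]
width: 0.0119
time: 21.98
ee_pos: [0.6297, -0.1109, -0.0011]
eef_rot: [0.738, 0.675, -0.001, 0.001]
ft_force: [-1.1, -6.9, -2.3]
width: 0.0114
time: 22.1
ee_pos: [0.6297, -0.1109, -0.0011]
eef_rot: [0.738, 0.675, -0.001, 0.001]
ft_force: [-0.0, -6.4, -3.3]
width: 0.0117
```

```bash
python3 -m inch '[[0.008,0,0,0,0,0]]'; python3 -m inch '[[0,0,0,0,0,0],[0,0,0,0,0,0],[0,0,0,0,0,0],[0,0,0,0,0,0],[0,0,0,0,0,0]]'
```

```text
time: 22.22
ee_pos: [0.6297, -0.1109, -0.0011]
eef_rot: [0.738, 0.675, -0.001, 0.001]
ft_force: [-0.3, -8.2, -3.0]
width: 0.0116
time: 22.85
ee_pos: [0.6297, -0.1109, -0.0011]
eef_rot: [0.738, 0.675, -0.001, 0.001]
ft_force: [-1.1, -7.3, -2.9]
width: 0.0118
```

```bash
python3 -m inch '[[-0.015,0,0.01,0,0,0],[0,0,0,0,0,0]]'; python3 -m inch '[[0,0,0,0,0,0],[0,0,0,0,0,0],[0,0,0,0,0,0]]' -0.4;  python3 -m inch '[[0,0,0,0,0,0],[0,0,0,0,0,0]]'
```

```text
time: 23.1
ee_pos: [0.6298, -0.1109, -0.0014]
eef_rot: [0.738, 0.675, -0.0, 0.0]
ft_force: [-0.9, -5.3, -0.8]
width: 0.012
time: 23.48
ee_pos: [0.6302, -0.109, -0.0015]
eef_rot: [0.738, 0.675, 0.0, -0.0]
ft_force: [-0.4, 0.1, 0.6]
width: 0.0253
time: 23.72
ee_pos: [0.63, -0.1095, -0.0016]
eef_rot: [0.738, 0.675, 0.0, -0.0]
ft_force: [0.4, 0.0, 0.3]
width: 0.0264
```

```bash
python3 -m inch '[[0,0,-0.2,0,0,0],[0,0,-0.4,0,0,0],[0,0,-0.7,0,0,0],[0,0,-0.8,0,0,0],[-0.5,0,-0.8,0,0,0]]'; python3 -m inch '[[-0.9,-0.3,-0.4,0,0,0],[-0.9,-0.3,-0.2,0,0,0],[-0.9,-0.3,0,0,0,0],[0,0,0,0,0,0],[0,0,0,0,0,0]]'
python3 - <<'E'
from h import *
from bench import camera,read_state
s=read_state();c=camera("wrist");print(s["ee_pos"])
Tw=np.eye(4);Tw[:3,:3]=R.from_quat(s["eef_rot"]).as_matrix();Tw[:3,3]=s["ee_pos"]
M=Tw@c["tool_from_camera"];c["position"]=M[:3,3];c["orientation"]=R.from_matrix(M[:3,:3]).as_quat()
np.savez("pics/w17.npz",**c);cv2.imwrite("pics/w17.png",c["img"][:,:,::-1])
c=camera("scene");im=c["img"][:,:,::-1];cv2.imwrite("pics/s17.png",cv2.resize(im[150:280,220:360],None,fx=4.5,fy=4.5,interpolation=cv2.INTER_CUBIC))
c=camera("top");im=c["img"][:,:,::-1];cv2.imwrite("pics/t17.png",cv2.resize(im[130:260,270:440],None,fx=4.5,fy=4.5,interpolation=cv2.INTER_CUBIC));np.savez("pics/t17.npz",**c)
E
```

```text
time: 24.35
ee_pos: [0.6288, -0.1279, 0.1166]
eef_rot: [0.737, 0.676, 0.001, 0.0]
ft_force: [-0.1, -0.4, -0.8]
width: 0.0263
time: 24.98
ee_pos: [0.5832, -0.2334, 0.1392]
eef_rot: [0.738, 0.675, 0.001, 0.0]
ft_force: [1.0, -0.2, 0.2]
width: 0.0263
[ 0.58319306 -0.23343937  0.13918149]
```

View pics/w17.png

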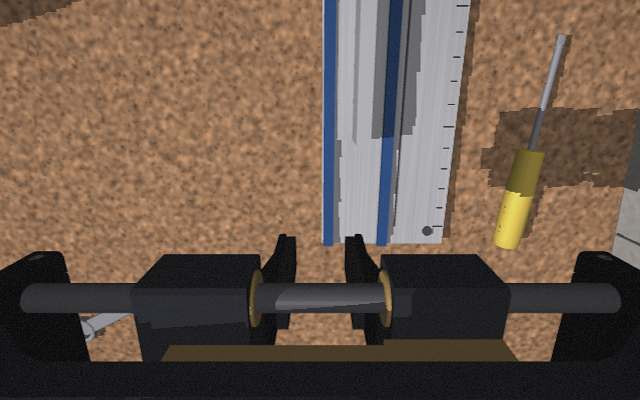

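View pics/s17.png

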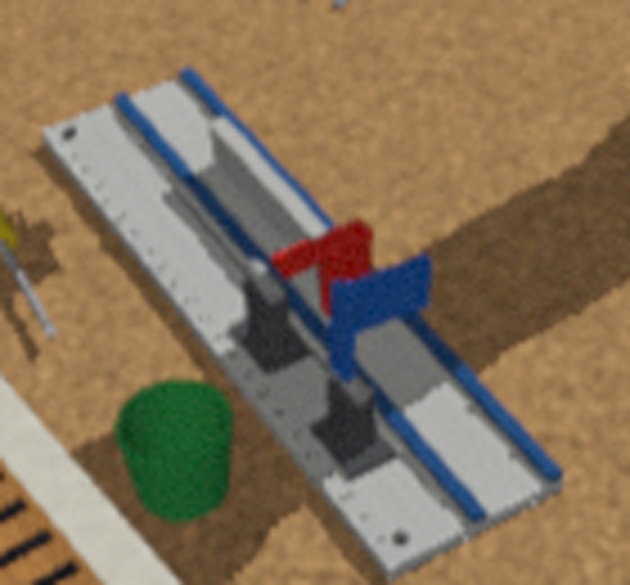

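View pics/t17.png

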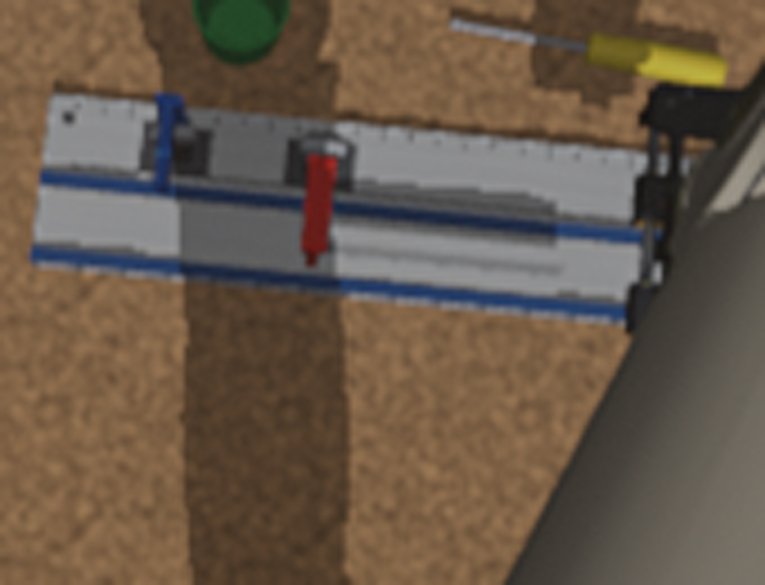

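```bash
python3 - <<'E'
from h import *
J=pose([.634,-.0655,-.09])
rows(J([0,-.158,.10]),-.09,3)
E
```

```text
turn deg tool [ 0.01 -0.03  0.19] delta [ 0.0364  0.0098 -0.0385]
[0.107, 0.295, 0.321, 0.0, -0.0, 0.001]
[0.108, 0.295, 0.321, 0.0, -0.0, 0.001]
[0.108, 0.295, 0.321, 0.0, -0.0, 0.001]
force [0.2  0.84 0.67] t 25.125 w 0.02591747578896287
```

```bash
python3 -m inch '[[0.11,0.3,0.3,0,0,0.002],[0.11,0.3,0.3,0,0,0],[0.11,0.29,0.35,0,0,0],[0,0,0,0,0,0]]' -1
python3 -m inch '[[0,0,0.6,0,0,0],[0,0,0.8,0,0,0],[0,0,0.7,0,0,0],[0,0,0.3,0,0,0],[0,0,0,0,0,0]]'
python3 - <<'E'
from h import *
J=pose([.634,-.0655,-.09])
rows(J([0,-.145,.005]),-.09,2)
from bench import camera
c=camera("scene");im=c["img"][:,:,::-1];cv2.imwrite("pics/s18.png",cv2.resize(im[130:250,210:350],None,fx=4.5,fy=4.5,interpolation=cv2.INTER_CUBIC))
E
```

```text
time: 25.62
ee_pos: [0.6195, -0.2229, 0.0981]
eef_rot: [0.739, 0.674, -0.001, -0.001]
ft_force: [-0.9, -0.4, -0.6]
width: 0.0017
time: 26.25
ee_pos: [0.6191, -0.2242, 0.0043]
eef_rot: [0.739, 0.673, -0.0, -0.0]
ft_force: [-0.5, 0.3, 0.5]
width: 0.0005
turn deg tool [-0.05  0.   -0.17] delta [0.0019 0.0143 0.0007]
[0.181, 0.007, -0.009, -0.0, 0.0, -0.001]
[0.181, 0.007, -0.009, -0.0, 0.0, -0.001]
force [-0.53  0.34  0.48] t 26.25 w 0.0004702983409386982
```

View pics/s18.png

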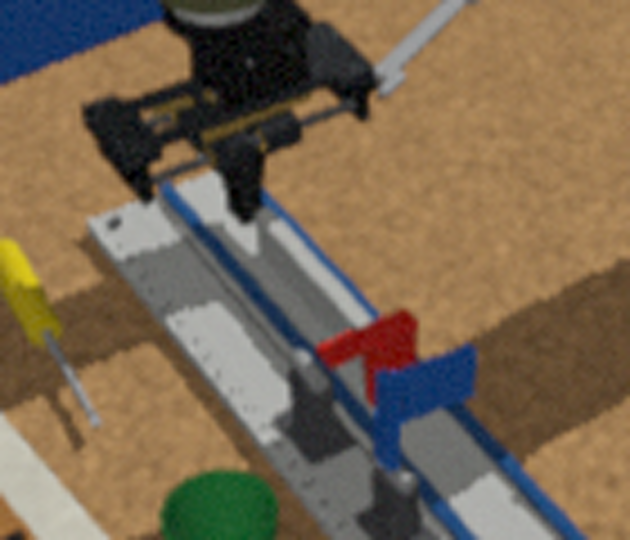

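```bash
python3 -m inch '[[0.12,0,0,0,0,0],[0.12,0,0,0,0,0],[0.06,0,0,0,0,0],[0,0,0,0,0,0]]'; python3 -m inch '[[0.02,0,0,0,0,0]]'; python3 -m inch '[[0.02,0,0,0,0,0]]'; python3 -m inch '[[0,0,0,0,0,0]]'
```

```text
time: 26.8
ee_pos: [0.6207, -0.2116, 0.0046]
eef_rot: [0.739, 0.674, 0.0, 0.0]
ft_force: [-0.1, 0.4, 0.1]
width: 0.0004
time: 26.92
ee_pos: [0.6205, -0.2115, 0.0045]
eef_rot: [0.739, 0.673, -0.0, 0.0]
ft_force: [0.0, 0.2, 0.4]
width: 0.0003
time: 27.05
ee_pos: [0.6206, -0.2106, 0.0044]
eef_rot: [0.739, 0.673, 0.0, -0.0]
ft_force: [0.5, 0.1, 0.4]
width: 0.0004
time: 27.18
ee_pos: [0.6206, -0.2105, 0.0044]
eef_rot: [0.739, 0.674, 0.0, -0.0]
ft_force: [0.1, 1.0, 0.4]
width: -0.0001
```

```bash
for i in 1; do python3 -m inch '[[0.02,0,0,0,0,0]]'; python3 -m inch '[[0.02,0,0,0,0,0]]';  python3 -m inch '[[0.015,0,0,0,0,0]]'; python3 -m inch '[[0,0,0,0,0,0]]'; done
```

```text
time: 27.3
ee_pos: [0.6207, -0.2098, 0.0044]
eef_rot: [0.739, 0.673, -0.0, -0.0]
ft_force: [0.5, -0.9, 0.3]
width: 0.0003
time: 27.42
ee_pos: [0.6208, -0.2089, 0.0044]
eef_rot: [0.739, 0.674, 0.0, -0.0]
ft_force: [0.0, 0.1, 1.0]
width: 0.0004
time: 27.55
ee_pos: [0.6209, -0.2082, 0.0044]
eef_rot: [0.739, 0.674, 0.0, -0.0]
ft_force: [0.4, -0.0, 0.7]
width: 0.0003
time: 27.68
ee_pos: [0.6209, -0.2082, 0.0044]
eef_rot: [0.739, 0.674, 0.0, -0.0]
ft_force: [0.5, 0.5, -0.4]
width: 0.0006
```

```bash
python3 -m inch '[[0.015,0,0,0,0,0]]'; python3 -m inch '[[0.015,0,0,0,0,0]]';  python3 -m inch '[[0.01,0,0,0,0,0]]'; python3 -m inch '[[0.01,0,0,0,0,0]]'
```

```text
time: 27.8
ee_pos: [0.6209, -0.2077, 0.0044]
eef_rot: [0.739, 0.674, 0.0, -0.0]
ft_force: [-0.1, -0.8, 0.2]
width: 0.0003
time: 27.92
ee_pos: [0.621, -0.2071, 0.0044]
eef_rot: [0.739, 0.674, 0.0, -0.0]
ft_force: [-1.1, 0.1, 0.0]
width: 0.0001
time: 28.05
ee_pos: [0.6211, -0.2067, 0.0044]
eef_rot: [0.739, 0.674, 0.0, -0.0]
ft_force: [-0.5, -0.5, 0.3]
width: 0.0004
time: 28.18
ee_pos: [0.6211, -0.2064, 0.0044]
eef_rot: [0.739, 0.674, -0.0, 0.0]
ft_force: [0.1, -0.7, -0.2]
width: 0.0005
```

```bash
python3 -m inch '[[0.01,0,0,0,0,0]]'; python3 -m inch '[[0.01,0,0,0,0,0]]'; python3 -m inch '[[0,0,0,0,0,0]]'
```

```text
time: 28.3
ee_pos: [0.621, -0.2063, 0.0044]
eef_rot: [0.739, 0.673, -0.0, 0.0]
ft_force: [0.6, -1.6, -0.5]
width: 0.0001
time: 28.42
ee_pos: [0.621, -0.2063, 0.0045]
eef_rot: [0.739, 0.673, -0.0, 0.0]
ft_force: [0.4, -3.8, -1.5]
width: 0.0006
time: 28.55
ee_pos: [0.6209, -0.2063, 0.0044]
eef_rot: [0.739, 0.673, -0.0, 0.0]
ft_force: [-0.1, -4.0, -1.2]
width: 0.0002
```

```bash
python3 -m inch '[[0.01,0,0,0,0,0]]'; python3 -m inch '[[0.01,0,0,0,0,0]]'; python3 -m inch '[[0.006,0,0,0,0,0],[0,0,0,0,0,0],[0,0,0,0,0,0],[0,0,0,0,0,0],[0,0,0,0,0,0]]'
```

```text
time: 28.68
ee_pos: [0.6209, -0.2061, 0.0045]
eef_rot: [0.739, 0.673, -0.0, 0.0]
ft_force: [-0.1, -5.5, -0.8]
width: 0.0008
time: 28.8
ee_pos: [0.6208, -0.2061, 0.0045]
eef_rot: [0.739, 0.673, -0.001, 0.001]
ft_force: [-0.6, -6.4, -1.9]
width: 0.0004
time: 29.42
ee_pos: [0.6208, -0.2061, 0.0045]
eef_rot: [0.74, 0.673, -0.001, 0.001]
ft_force: [-1.4, -7.3, -0.3]
width: 0.0004
```

```bash
python3 -m inch '[[-0.05,0,0,0,0,0],[-0.3,0,0,0,0,0],[-0.3,0,-0.1,0,0,0],[0,0,-0.7,0,0,0],[0,0,-0.9,0,0,0]]'; python3 -m inch '[[0,-0.8,-0.9,0,0,0],[-0.3,-0.8,-0.9,0,0,0],[-0.3,-0.8,0,0,0,0],[-0.3,-0.8,0,0,0,0],[0,0,0,0,0,0]]'
python3 - <<'E'
from h import *
from bench import camera,read_state
c=camera("scene");im=c["img"][:,:,::-1];cv2.imwrite("pics/s19.png",cv2.resize(im[150:280,220:360],None,fx=4.5,fy=4.5,interpolation=cv2.INTER_CUBIC));np.savez("pics/s19.npz",**c)
c=camera("top");im=c["img"][:,:,::-1];cv2.imwrite("pics/t19f.png",im);cv2.imwrite("pics/t19.png",cv2.resize(im[130:220,270:440],None,fx=4.6,fy=4.6,interpolation=cv2.INTER_CUBIC));np.savez("pics/t19.npz",**c)
print(read_state()["ft_force"])
E
```

```text
time: 30.05
ee_pos: [0.6181, -0.2312, 0.0728]
eef_rot: [0.739, 0.673, -0.0, -0.001]
ft_force: [0.8, -0.5, 0.4]
width: 0.0008
time: 30.68
ee_pos: [0.4859, -0.2562, 0.1451]
eef_rot: [0.74, 0.672, 0.001, -0.0]
ft_force: [0.8, -0.1, 0.6]
width: 0.0004
[-0.22575273  0.26323777  0.26410528]
```

View pics/t19.png

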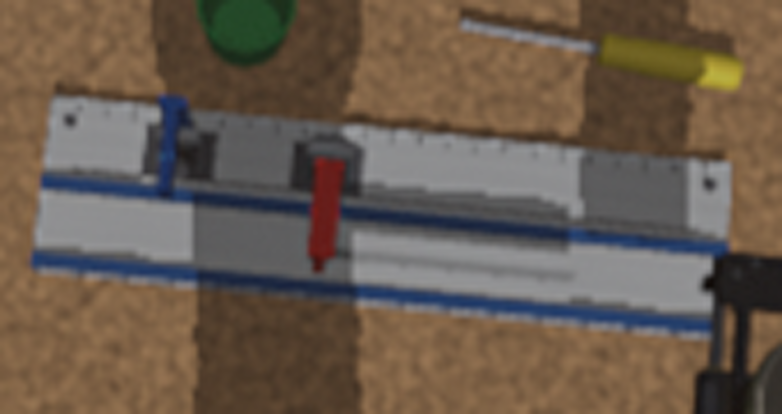

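View pics/t19f.png

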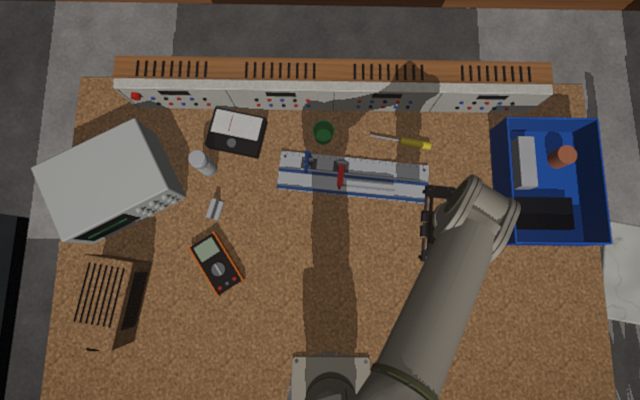

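View pics/s19.png

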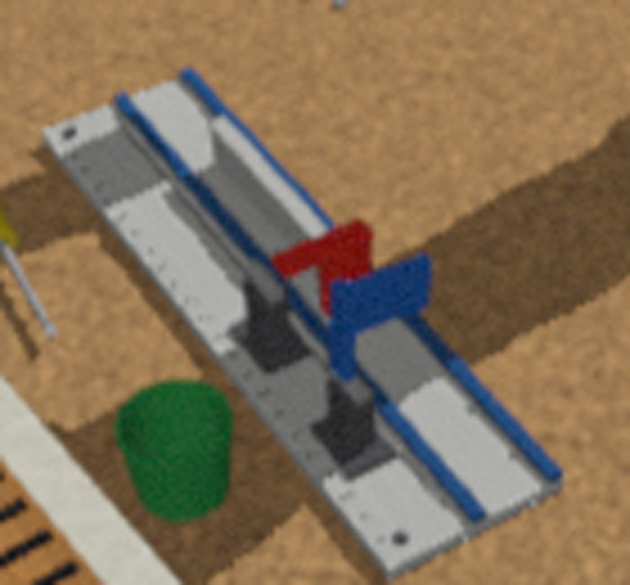

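```bash
python3 -c "from bench import close_job;print(close_job())"
```

```text
the job is handed in; nothing more can be done
None
```

I handed the job in at about 31 s of the 72 s allowed. The profile lies web up in the channel with its end against the lowered red flag, but `close_job` reports no verdict.

**What I did**
- I drew the red flag over from its back and pressed it down until it stopped hard at about 45 N.
- I gripped the profile by its web, laid it at the load point and slid it about 80 mm to the flag. I pressed at 7–8 N for over 0.6 s, then released it.
- I then pushed the tail with closed fingers up to about 7 N for over half a second and backed away.

**What the last checks showed**
- **Bearing on the flag:** at the first contact and in the tail push, the tool held still to about 0.2 mm while the force rose. That says the profile is against the flag and the red stop did not slip.
- **Final pictures:** the red flag is down, the blue flag is up, and the profile is straight in the channel. The other things still look in place, but the arm hides the wrench from the top camera, so I did not see it clearly. The robot touches nothing.

**What disagreed or was not checked**
- **Fingertip position:** the wrist and scene cameras, and the contact with the flag, put the fingertips about 25 mm behind the stated TCP. I allowed for this, so the TCP reading was below the bench while gripping.
- **Gap at the flag:** the flag's arm hides it from the cameras, so contact rests on the force readings alone.
- **Release:** when I opened the gripper with about 5 N of push left, the tool jumped forward 1–2 mm. I saw no change in the profile, and the tail push afterwards confirmed it was seated.

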